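# Shut the draught shield and tare the balance

### The job

Zero the glass-cased balance on the tin that stands on its pan: with the fingertips, push both of its sliding glass side doors fully shut, without slamming them, and only then press the long tare bar, the middle key on its front deck, all the way down and let it up again. Nothing is to be grasped or lifted; leave the tin on the pan, the small round keys and the things round the balance alone.

Things in the scene. Friction and masses are not known exactly. Their poses are not given: they have to be found in the camera images.
- glass_balance: Fixed balance in a low glass case, 270 x 206 mm, 132 mm tall. Origin under its middle, on the rack top; x to its back, y to its left, z up. Keys on the front deck (38 mm high); display pod up to 66 mm high from x = -0.067; glass case x -0.026 to 0.126, y -0.094 to 0.094. Behind it the upper shelf's front rail: world x = 0.725, z = 0.144 to 0.186; open doors run below it.
- left_door (a joint): Sliding glass door on the left (+y) side of the balance. 0 = fully shut (its front edge against the front post); it grows, in m, as the door slides back along the balance's +x, at most 0.065; it starts 0.025 to 0.060 open. Stays where it is left; about 1.5 N of friction to move it, hard stop at 0.
- left_door_grip (a point): Thumb grip on the left door; axes as the balance's. The point is the middle (across) of the grip's flat upright rear face, pushed towards balance -x to shut the door. The face stands 26 mm out from the pane (13 mm each way along y) and reaches from 44 mm below to 12 mm above the point, level with the case's roof; only smooth pane behind it. Its front slopes back to the pane like a wedge.
- right_door (a joint): Sliding glass door on the right (-y) side of the balance. 0 = fully shut (its front edge against the front post); it grows, in m, as the door slides back along the balance's +x, at most 0.065; it starts 0.025 to 0.060 open. Stays where it is left; about 1.5 N of friction to move it, hard stop at 0.
- right_door_grip (a point): Thumb grip on the right door; axes as the balance's. The point is the middle (across) of the grip's flat upright rear face, pushed towards balance -x to shut the door. The face stands 26 mm out from the pane (13 mm each way along y) and reaches from 44 mm below to 12 mm above the point, level with the case's roof; only smooth pane behind it. Its front slopes back to the pane like a wedge.
- tare_bar (a joint): The long tare bar, the middle one of three keys in the row on the front deck. 0 = up, 0.004 = fully down (m); a spring returns it. About 1 N starts it moving, about 4 N holds it fully down.
- tare_top (a point): Middle of the top face of the tare bar (24 mm along balance x, 72 mm along y), 46 mm above the rack top; pressed straight down. The glass shield begins 74 mm behind it.
- left_key (a joint): Small round key (18 mm across) 72 mm to the left of the tare bar's middle: not to be pressed. 0 = up, 0.004 = down.
- right_key (a joint): Small round key (18 mm across) 72 mm to the right of the tare bar's middle: not to be pressed. 0 = up, 0.004 = down.
- pan_tin_mid (a point): Middle (half-way up) of the round lidded aluminium moisture tin, 60 mm across and 39 mm tall, that stands on the weighing pan in the chamber.
- pan_mid (a point): Middle of the top of the weighing pan (87 mm across), 59 mm above the rack top.
- pan_tin: The same tin; origin at the centre of its underside.
- small_weight_mid (a point): Bystander: small brass knob weight, 25 mm across, 32 mm tall, beside the balance, left, near its front; the point is its middle, half-way up. To be left alone.
- medium_weight_mid (a point): Bystander: bright metal knob weight, 30 mm across, 41 mm tall, beside the balance, left; the point is its middle, half-way up. To be left alone.
- big_weight_mid (a point): Bystander: bright metal knob weight, 38 mm across, 56 mm tall, right side of the rack; the point is its middle, half-way up. To be left alone.
- spare_tin_mid (a point): Bystander: round aluminium tin with lid, 60 mm across, 39 mm tall, front left; the point is its middle, half-way up. To be left alone.
- tall_jar_mid (a point): Bystander: plastic jar with screw cap, 60 mm across, 95 mm tall, right rear; the point is its middle, half-way up. To be left alone.
- calculator_mid (a point): Bystander: desk calculator lying flat, 125 x 75 x 13 mm, front right; the point is its middle, half-way up. To be left alone.

How it is judged:
By the outcome, as a careful person would: the job done as asked, in the order asked, and still so for the second after the job is handed in, with the robot touching nothing.
It also fails if it takes over 51 s, if anything falls off the work surface, if the arm or the gripper's body presses on something with over 40 N, if the wrist force passes 120 N, or if a joint passes its speed limit or range.

### The arm

A 6-joint arm with a two-finger parallel gripper is mounted at the origin on a cart in front of the work surface, level with it; the furniture and walls round the work are solid. World frame = base frame: x ahead of the robot, y to its left, z up, the work surface at z = 0. Lengths are in m, angles in degrees, forces in N, time in s.
With the tool pointing down it reaches from about 0.35 to 0.875 m from the base axis. Payload 4.2 kg.
Tool frame: the origin (TCP) lies on the centre line of the jaws, within the pads' length; the fingertips stand 11 mm ahead of it and the grasp point (between the pads) lies 8 mm behind it; y points along the fingers, z is the direction in which the jaws open and shut, and the axes are right-handed (so a half turn about y gives the same grasp; the last joint's range is limited). The gripper opens to 87 mm and grips with 3 to 60 N. Pads are 19 mm wide; open, the fingers measure 117 mm over their backs; the gripper's body (75 mm by 190 mm) begins 51 mm behind the grasp point.
Start: joints at [79.332, 22.042, 0.453, 0, -68.411, -14.817], TCP at [0.269, 0.564, 0.234] pointing down, gripper open.
Joint ranges: [-179.83, 179.83], [-69.29, 118.12], [-61.27, 80.66], [-181.25, 117.63], [-171.15, -9.14], [-177.46, 177.46]. Speed limits (degrees/s): [159.86, 159.86, 180, 180, 180, 180].

### API

Orientations are given as a 3x3 rotation matrix whose columns are the frame's x, y, z axes.
In Python, from station import r, optics gives the robot as it stands. The module is installed in compiled form; this text tells all that it offers.
- The arm moves only by the tool step_arm, never from a script. Its argument "moves" is a list that holds one entry, the list of rows, each a list of 7 numbers: the turn, a rotation vector about the tool's x, y, z in rad, then the shift along the tool's x, y, z in cm, then the opening in per cent of the stroke, from 0 (shut) to 100 (fully open). A call has exactly 5 rows; each row is the pose to reach, as a shift and turn from the pose commanded when the call began, along the tool's axes at that moment; what a row does not reach only later rows make up. A row lasts 1/12 s, in which the tool goes at most 41.7 mm and 7.16 degrees, less where a joint would pass 70% of its speed; a pose out of reach is approached as far as the arm can. A call with a gripper value outside its range is refused whole. The fingers move at their own pace and stop on an object; the grip force is fixed at half the most. Time passes only in rows, so rows that repeat a pose let the fingers close, or fill a call up. It gives the time, the measured TCP pose, the force and the opening at its end, in the units of the state.
- r.sense(): the state, without advancing time (a new reading comes with each control period).
- optics.capture(name): name is "scene" or "top" or "wrist"; returns a dict with "image" (384x512x3 uint8, red, green, blue), "fov_y" (degrees; the focal length in pixels is half the picture's height over the tangent of half this angle, whatever the lens; pixels are square), "cx", "cy" (the principal point, pixels), "k1" (the pictures are not rectified: a ray, as slopes to the right and down, at radius r is drawn at 1 + k1 r^2 times it, then the intrinsics apply), "cam_to_world" (4x4, takes a point from camera to world coordinates). Camera axes: x right, y down, z forward; pixel columns grow to the right and rows downward; lengths in m; the calibration is good to about 2 mm. A picture is of the moment at which its call begins. There is no depth.
- r.finish_job(): hands the job in, once; it reports no verdict.
The state is a dict: "time_s": time; "joints": joint angles; "joint_velocities": joint speeds; "effort": joint torques, N m; "tcp_pos": TCP position; "ee_rot": TCP orientation; "wrist_force": force on the tool from outside, world axes, zero at the start; "moment": the same for the moment, N m; "gripper_width": opening from 0.0 (shut) to 1.0 (fully open).
Only numpy, scipy, OpenCV 4.12 (cv2) and the standard library are available. Lean on these libraries where they do the work, as an engineer would, in place of code of your own. Each camera call takes 0.05 s, during which the arm holds its last target.

## Working session

There is one attempt and no reset: what is moved stays moved. The work goes in short steps, Python scripts to look and compute and a tool call to move; the robot and the scene stay as the last step left them, time stands still between calls to the robot, and variables do not carry over. Pictures are saved under pics/ and viewed, and the job is handed in when it is done.

Besides the shell and the picture viewer there is one more tool, called after "Call:" in YAML: its name, and indented under it one key for each argument. step_arm: Moves the arm, as the interface text tells. Its arguments: {"type":"object","properties":{"moves":{"type":"array"}},"required":["moves"]}

```bash
mkdir -p pics; python3 - <<'E'
from station import r, optics
import cv2,pickle
s=r.sense();print({k:s[k] for k in('time_s','joints','tcp_pos','ee_rot','wrist_force','gripper_width')})
d={}
for n in("scene","top","wrist"):
    c=optics.capture(n);d[n]=c
    cv2.imwrite(f"pics/a_{n}.png",c["image"][:,:,::-1]);print(n,c["fov_y"],c["cx"],c["cy"],c["k1"],c["cam_to_world"])
pickle.dump(d,open("a.pkl","wb"))
E
```

```text
{'time_s': 0.0, 'joints': array([ 7.93328797e+01,  2.20903052e+01,  3.80020843e-01, -3.01769062e-02,
       -6.84119860e+01, -1.48161468e+01]), 'tcp_pos': array([0.26863522, 0.56367465, 0.23246297]), 'ee_rot': array([[-9.02627390e-01, -8.76281674e-04, -4.30421918e-01],
       [ 4.30422804e-01, -2.00644114e-03, -9.02625163e-01],
       [-7.26623563e-05, -9.99997603e-01,  2.18824035e-03]]), 'wrist_force': array([ 0.09854603,  0.17349723, -0.52443789]), 'gripper_width': 0.994232188861952}
scene 49.70905817240453 255.99157249219002 190.9488378329238 -0.10609085134544789 [[ 0.76679742 -0.4783954   0.42797144  0.07055579]
 [-0.64183013 -0.56239266  0.52131427 -0.58067233]
 [-0.00870635 -0.67442741 -0.73828983  0.82022268]
 [ 0.          0.          0.          1.        ]]
top 50.91412934606429 258.9942466580104 195.35064249894486 0.04859236717837576 [[-0.02363226 -0.98063905  0.19439283  0.26581003]
 [-0.99968127  0.02145296 -0.01330874 -0.07659554]
 [ 0.00888077 -0.19464539 -0.98083348  1.28748378]
 [ 0.          0.          0.          1.        ]]
wrist 65.93939920052514 259.5991951736449 188.6279862910552 -0.04126148443106718 [[-0.43031139 -0.8722128  -0.23254449  0.33150926]
 [-0.90267971  0.41613115  0.10956373  0.53282209]
 [ 0.00120612  0.25705972 -0.96639477  0.38400651]
 [ 0.          0.          0.          1.        ]]
```

View pics/a_scene.png

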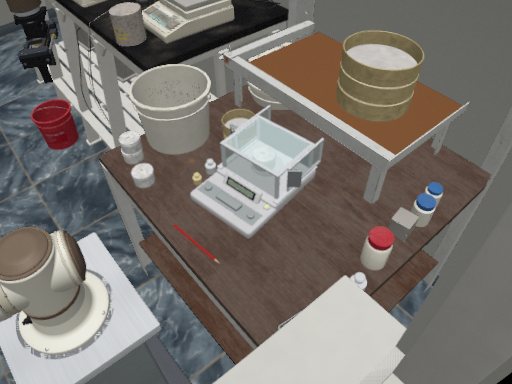

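View pics/a_top.png

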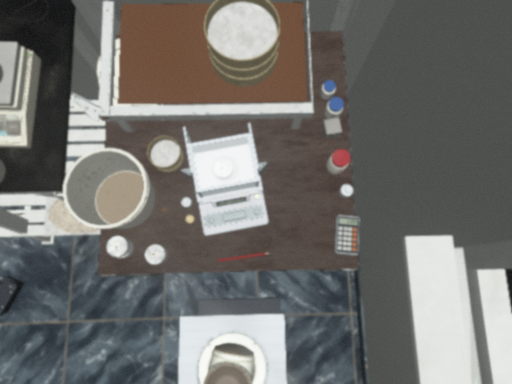

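View pics/a_wrist.png

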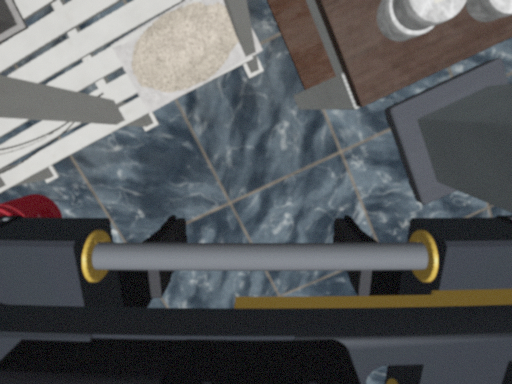

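```bash
cat > h.py <<'E'
import numpy as np,cv2,pickle
def K(c):
    f=c["image"].shape[0]/2/np.tan(np.radians(c["fov_y"]/2)); return f
def proj(c,P):
    P=np.atleast_2d(P);M=np.linalg.inv(c["cam_to_world"]);q=P@M[:3,:3].T+M[:3,3]
    s=q[:,:2]/q[:,2:];r2=(s**2).sum(1,keepdims=True);s=s*(1+c["k1"]*r2)
    return s*K(c)+[c["cx"],c["cy"]]
def ray(c,uv):
    d=(np.atleast_2d(uv)-[c["cx"],c["cy"]])/K(c);s=d.copy()
    for _ in range(30): s=d/(1+c["k1"]*(s**2).sum(1,keepdims=True))
    v=np.c_[s,np.ones(len(s))]@c["cam_to_world"][:3,:3].T
    return c["cam_to_world"][:3,3],v
def atz(c,uv,z):
    o,v=ray(c,uv);return o+v*((z-o[2])/v[:,2:])
def crop(c,x0,y0,w,h,s,name):
    im=c["image"][y0:y0+h,x0:x0+w,::-1]
    cv2.imwrite(name,cv2.resize(im,None,fx=s,fy=s,interpolation=cv2.INTER_CUBIC))
E
python3 - <<'E'
from h import *
d=pickle.load(open("a.pkl","rb"))
print(proj(d["scene"],[.269,.564,.234]),proj(d["top"],[.269,.564,.234]))
crop(d["scene"],180,100,160,130,5,"pics/b_scene.png")
crop(d["top"],170,115,110,130,4.6,"pics/b_top.png")
E
```

```text
[[49.51856759 68.181913  ]] [[ -2.13700849 282.01774868]]
```

View pics/b_scene.png

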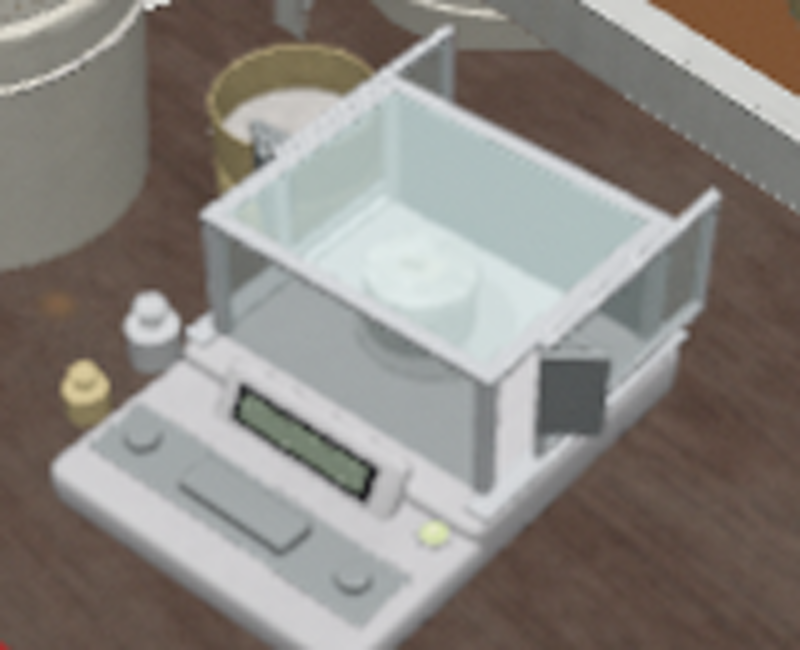

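View pics/b_top.png

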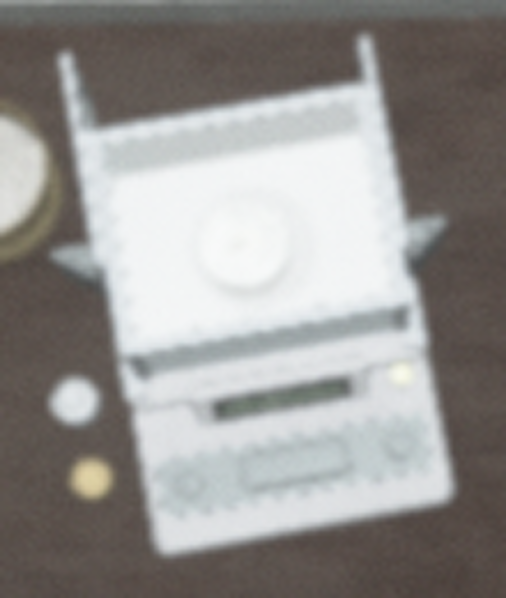

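```bash
cat > fit.py <<'E'
from h import *
from scipy.optimize import least_squares
d=pickle.load(open("a.pkl","rb"));S=d["scene"];T=d["top"]
obs=[(S,(205,215),(-.026,.094,.132)),(S,(490,382),(-.026,-.094,.132)),(S,(392,82),(.126,.094,.132)),(S,(672,225),(.126,-.094,.132)),
(S,(143,436),(-.1,.072,.046)),(S,(353,578),(-.1,-.072,.046)),(S,(246,506),(-.1,0,.046)),
(T,(190,487),(-.1,.072,.046)),(T,(402,448),(-.1,-.072,.046)),(T,(297,466),(-.1,0,.046)),
(T,(90,132),(.126,.094,.132)),(T,(378,85),(.126,-.094,.132))]
px=np.array([ (180+u/5,100+v/5) if c is S else (170+u/4.6,115+v/4.6) for c,(u,v),_ in obs])
L=np.array([o[2] for o in obs])
def w(p,L=L):
    x,y,a,z=p;c,s=np.cos(a),np.sin(a);return np.c_[x+c*L[:,0]-s*L[:,1],y+s*L[:,0]+c*L[:,1],z+L[:,2]]
def res(p):
    W=w(p);return np.concatenate([proj(o[0],W[i])[0]-px[i] for i,o in enumerate(obs)])
if __name__=="__main__":
  for fz in(0,1):
    f=least_squares(lambda q:res([q[0],q[1],q[2],q[3]*fz]),[.5,0,0.1,0]);p=f.x*[1,1,1,fz]
    print(p,np.degrees(p[2]));print(res(p).reshape(-1,2).round(1).tolist())
E
python3 fit.py
```

```text
[5.45370895e-01 1.56491532e-05 1.59888386e-01 0.00000000e+00] 9.160929712120492
[[-1.0, 0.4], [0.2, 1.6], [0.9, -1.2], [1.8, -0.0], [-0.2, -0.1], [-0.0, -0.0], [-0.4, -0.3], [0.3, -0.2], [-0.1, -0.1], [-0.1, 0.2], [-0.6, 0.6], [-1.2, 0.1]]
[ 5.45303790e-01 -5.57447819e-05  1.59898391e-01  1.62514918e-04] 9.16150297772979
[[-1.0, 0.3], [0.2, 1.6], [0.9, -1.2], [1.8, -0.1], [-0.2, -0.1], [-0.0, -0.0], [-0.4, -0.3], [0.3, -0.2], [-0.0, -0.0], [-0.0, 0.2], [-0.5, 0.6], [-1.1, 0.1]]
```

```bash
python3 - <<'E'
from fit import *
p=np.array([.5454,0,.1599,0])
def loc(P):
    c,s=np.cos(p[2]),np.sin(p[2]);q=P-[p[0],p[1],0];return np.c_[c*q[:,0]+s*q[:,1],-s*q[:,0]+c*q[:,1],q[:,2]]
t=lambda *a:np.array([(170+u/4.6,115+v/4.6) for u,v in a]);s=lambda *a:np.array([(180+u/5,100+v/5) for u,v in a])
print("L tip,R tip, doors back L R",loc(atz(T,t((52,255),(447,215),(65,52),(365,35)),.132)).round(4))
print("scene R: topR,topL",loc(atz(S,s((608,357),(540,345)),.132)).round(4), "L door back top, R",loc(atz(S,s((450,30),(715,192)),.132)).round(4))
# bystanders
for n,u,z in(("small",(90,478),.016),("med",(74,400),.0205),):print(n,atz(T,t(u),z).round(3),loc(atz(T,t(u),z)).round(3))
print("dish",atz(T,np.array([[165,153],[182,153],[165,170]]),.05).round(3))
print("rail",atz(T,np.array([[200,112],[310,112]]),.144).round(3))
print("bucket",atz(T,np.array([[150,190]]),.2).round(3))
crop(T,175,150,100,45,8,"pics/c_top.png");crop(S,210,95,60,60,10,"pics/c_s.png")
E
```

```text
L tip,R tip, doors back L R [[ 0.0503  0.1284  0.132 ]
 [ 0.031  -0.1255  0.132 ]
 [ 0.1843  0.0999  0.132 ]
 [ 0.1611 -0.0953  0.132 ]]
scene R: topR,topL [[ 0.0266 -0.1223  0.132 ]
 [ 0.0122 -0.093   0.132 ]] L door back top, R [[ 0.1771  0.0985  0.132 ]
 [ 0.1581 -0.0926  0.132 ]]
small [[0.447 0.128 0.016]] [[-0.077  0.142  0.016]]
med [[0.501 0.139 0.02 ]] [[-0.022  0.144  0.02 ]]
dish [[0.655 0.202 0.05 ]
 [0.654 0.148 0.05 ]
 [0.599 0.201 0.05 ]]
rail [[ 0.751  0.079  0.144]
 [ 0.745 -0.252  0.144]]
bucket [[0.503 0.207 0.2  ]]
```

View pics/c_top.png

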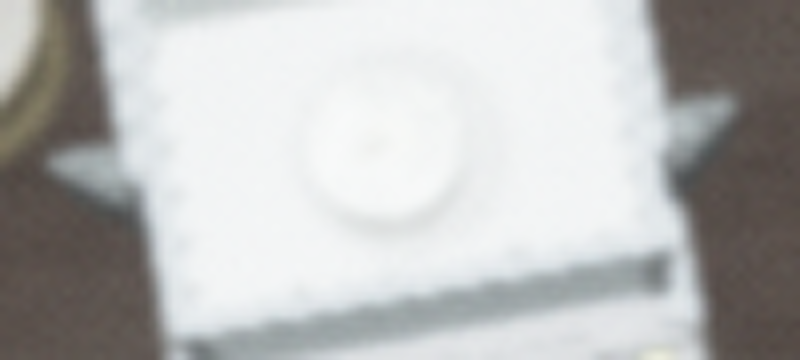

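View pics/c_s.png

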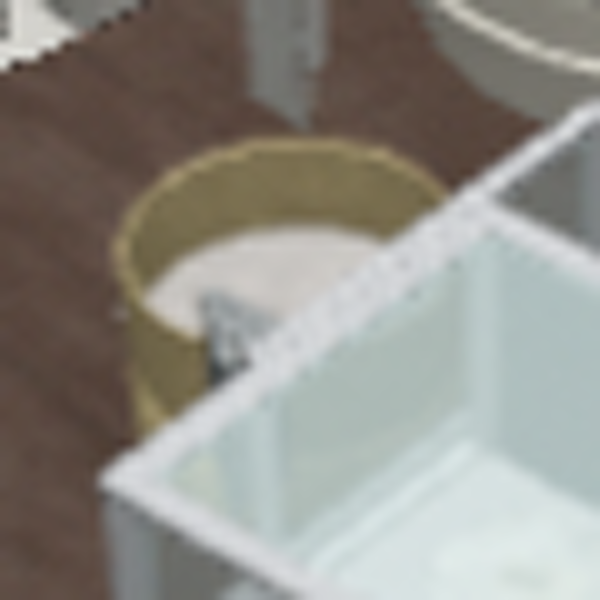

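```bash
python3 - <<'E'
from fit import *
def tri(a,b):
    o1,v1=ray(T,[a]);o2,v2=ray(S,[b]);A=np.c_[v1[0],-v2[0]];t=np.linalg.lstsq(A,o2-o1,rcond=None)[0];P=o1+v1[0]*t[0];Q=o2+v2[0]*t[1];return ((P+Q)/2).round(3),np.linalg.norm(P-Q).round(4)
print("bucket rim c",tri((106,188),(171,95)));print("dish rim c",tri((165,153),(180+295/5,100+95/5)))
c=tri((106,188),(171,95))[0];print(atz(T,np.array([[150,190],[106,231]]),c[2]).round(3))
crop(T,55,100,140,170,3.5,"pics/d_top.png")
E
```

```text
bucket rim c (array([0.524, 0.351, 0.134]), np.float64(0.0035))
dish rim c (array([0.648, 0.197, 0.073]), np.float64(0.0006))
[[0.517 0.224 0.134]
 [0.401 0.344 0.134]]
```

View pics/d_top.png

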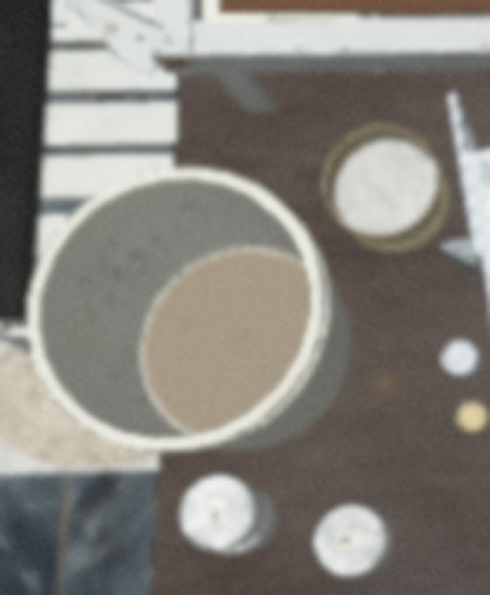

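```bash
cat > go.py <<'E'
import sys,numpy as np
from scipy.spatial.transform import Rotation as Ro
from station import r
# go.py lx ly z jawangle(balance-relative deg of tool z): prints shift cm in tool axes and rotvec
B=np.array([.5454,0]);A=.1599
def loc(P):
    q=np.array(P[:2])-B;c,s=np.cos(A),np.sin(A);return np.array([c*q[0]+s*q[1],-s*q[0]+c*q[1],P[2]])
def wor(l):
    c,s=np.cos(A),np.sin(A);return np.array([B[0]+c*l[0]-s*l[1],B[1]+s*l[0]+c*l[1],l[2]])
def tgtR(ang):
    t=A+np.radians(ang);z=np.array([np.cos(t),np.sin(t),0]);y=np.array([0,0,-1.]);return np.c_[np.cross(y,z),y,z]
if __name__=="__main__":
    s=r.sense();R=s["ee_rot"];p=s["tcp_pos"]
    print("t",round(s["time_s"],2),"loc",loc(p).round(4),"F",s["wrist_force"].round(2),"w",round(s["gripper_width"],3))
    print("F bal",np.round([np.cos(A)*s["wrist_force"][0]+np.sin(A)*s["wrist_force"][1],-np.sin(A)*s["wrist_force"][0]+np.cos(A)*s["wrist_force"][1]],2),"q",s["joints"].round(1))
    if len(sys.argv)>1:
        a=list(map(float,sys.argv[1:]));W=wor(a[:3]);print("world",W.round(4))
        print("shift cm",(R.T@(W-p)*100).round(2),"rot",Ro.from_matrix(R.T@tgtR(a[3])).as_rotvec().round(4))
E
python3 go.py .08 .114 .2 180
```

```text
t 0.15 loc [-0.1833  0.6006  0.2327] F [ 0.09  0.33 -0.25] w 0.998
F bal [0.14 0.31] q [ 79.3  22.1   0.4  -0.  -68.4 -14.8]
world [0.6062 0.1253 0.2   ]
shift cm [-49.34   3.32  25.05] rot [-0.0015  0.9659 -0.001 ]
```

Call:
step_arm:
  moves:
    - [[0, 0.06, 0, -3, 0, 1.5, 0], [0, 0.12, 0, -6.2, 0, 3.1, 0], [0, 0.18, 0, -9.5, 0, 4.8, 0], [0, 0.25, 0, -13, 0, 6.6, 0], [0, 0.32, 0, -16.5, 0, 8.4, 0]]

```text
time_s: 0.57
tcp_pos: [0.3822, 0.4158, 0.2333]
ee_rot: [[-0.72, -0.0, -0.694], [0.694, -0.0, -0.72], [-0.0, -1.0, 0.001]]
wrist_force: [0.4, -0.2, 0.1]
gripper_width: 0.703
```

```bash
python3 go.py .08 .114 .2 180
```

```text
t 0.57 loc [-0.0949  0.4365  0.2333] F [ 0.43 -0.24  0.06] w 0.703
F bal [ 0.38 -0.31] q [ 63.8  16.2  -8.2  -0.  -65.6 -17.8]
world [0.6062 0.1253 0.2   ]
shift cm [-36.3    3.33   5.35] rot [-6.000e-04  6.435e-01 -3.000e-04]
```

Call:
step_arm:
  moves:
    - [[0, 0.065, 0, -3.6, 0, 0.5, 0], [0, 0.13, 0, -7.2, 0, 1.0, 0], [0, 0.2, 0, -10.8, 0, 1.6, 0], [0, 0.27, 0, -14.4, 0, 2.2, 0], [0, 0.34, 0, -18, 0, 2.7, 0]]

```text
time_s: 0.98
tcp_pos: [0.4934, 0.2715, 0.2334]
ee_rot: [[-0.446, -0.0, -0.895], [0.895, -0.0, -0.446], [0.0, -1.0, 0.0]]
wrist_force: [0.2, -0.1, 0.7]
gripper_width: 0.327
```

```bash
python3 go.py .08 .114 .2 180
```

```text
t 0.98 loc [-0.0081  0.2763  0.2334] F [ 0.17 -0.1   0.67] w 0.327
F bal [ 0.16 -0.13] q [ 45.3  16.1  -8.4  -0.  -65.6 -18.8]
world [0.6062 0.1253 0.2   ]
shift cm [-18.12   3.34  -3.57] rot [-0.0004  0.3028 -0.    ]
```

Call:
step_arm:
  moves:
    - [[0, 0.06, 0, -3.6, 0, -0.7, 0], [0, 0.12, 0, -7.3, 0, -1.4, 0], [0, 0.18, 0, -11, 0, -2.1, 0], [0, 0.24, 0, -14.6, 0, -2.8, 0], [0, 0.303, 0, -18.1, 0, -3.6, 0]]

```text
time_s: 1.4
tcp_pos: [0.607, 0.1259, 0.2333]
ee_rot: [[-0.159, -0.001, -0.987], [0.987, -0.0, -0.159], [-0.0, -1.0, 0.001]]
wrist_force: [0.0, 1.3, 0.3]
gripper_width: 0.016
```

Call:
step_arm:
  moves:
    - [[0, 0, 0, 0, 0, 0, 0], [0, 0, 0, 0, 0, 0, 0], [0, 0, 0, 0, 0, 0, 0], [0, 0, 0, 0, 0, 0, 0], [0, 0, 0, 0, 0, 0, 0]]

```text
time_s: 1.82
tcp_pos: [0.6057, 0.1288, 0.2337]
ee_rot: [[-0.164, 0.0, -0.986], [0.986, 0.0, -0.164], [0.0, -1.0, -0.0]]
wrist_force: [-0.4, 0.8, -0.3]
gripper_width: 0.009
```

```bash
python3 go.py .08 .114 .103 180; python3 - <<'E'
from h import *
from station import optics
d={n:optics.capture(n) for n in("scene","top","wrist")};pickle.dump(d,open("e.pkl","wb"))
crop(d["top"],150,90,160,160,3.7,"pics/e_top.png");crop(d["wrist"],0,0,512,384,1.2,"pics/e_w.png");crop(d["scene"],160,60,180,150,4,"pics/e_s.png")
E
```

```text
t 1.82 loc [0.0801 0.1176 0.2337] F [-0.37  0.78 -0.29] w 0.009
F bal [-0.24  0.83] q [ 27.   21.5  -0.4  -0.  -68.1 -17.5]
world [0.6062 0.1253 0.103 ]
shift cm [-3.600e-01  1.307e+01  1.000e-02] rot [0.0001 0.0052 0.0001]
```

View pics/e_top.png

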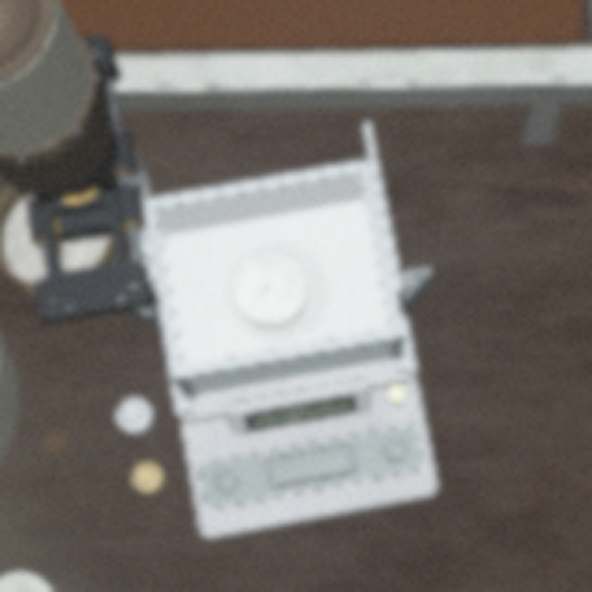

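View pics/e_w.png

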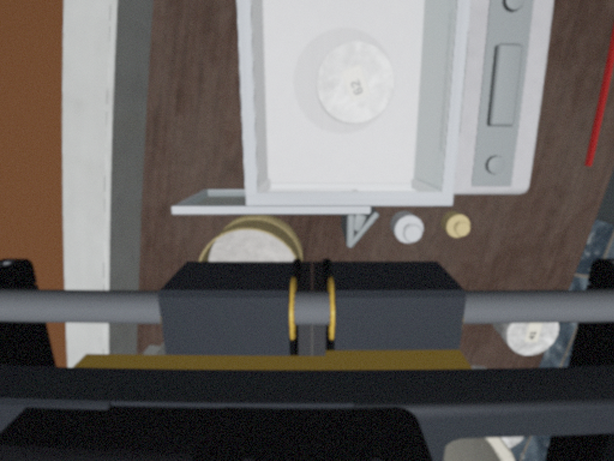

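View pics/e_s.png

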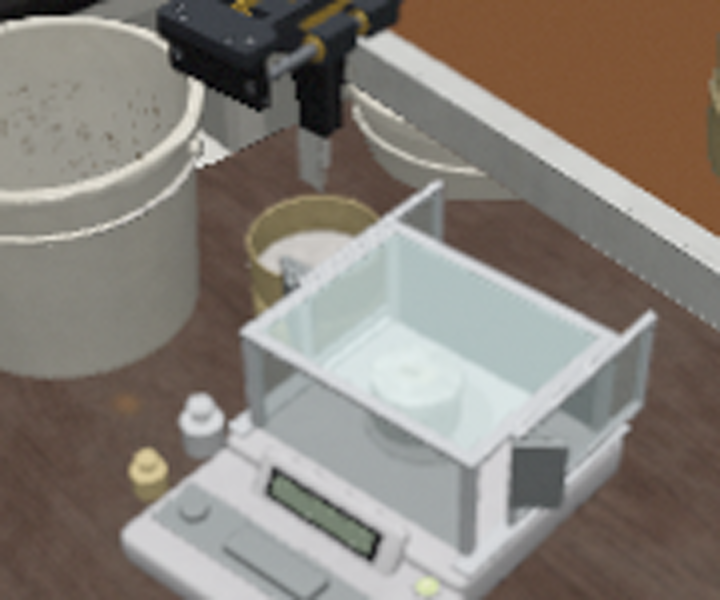

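```bash
python3 - <<'E'
from h import *
from go import loc,wor
d=pickle.load(open("e.pkl","rb"));W=d["wrist"]
crop(W,130,150,220,70,3.6,"pics/f.png")
for uv in((348,209),(348,247),(378,212),(174,211),(370,210)):print(uv,loc(atz(W,np.array([uv])/1.2,.132)[0]).round(4))
for uv in((512,3),(505,85),(494,165)):print("key",loc(atz(W,np.array([uv])/1.2,.046)[0]).round(4))
for uv in((263,203),(456,204)):print("case?",loc(atz(W,np.array([uv])/1.2,.132)[0]).round(4))
E
```

```text
(348, 209) [0.0531 0.1008 0.132 ]
(348, 247) [0.0521 0.13   0.132 ]
(378, 212) [0.031 0.103 0.132]
(174, 211) [0.1807 0.103  0.132 ]
(370, 210) [0.037  0.1015 0.132 ]
key [-0.0936 -0.0648  0.046 ]
key [-0.0956  0.0031  0.046 ]
key [-0.0945  0.0754  0.046 ]
case? [0.1149 0.0967 0.132 ]
case? [-0.0259  0.0966  0.132 ]
```

View pics/f.png

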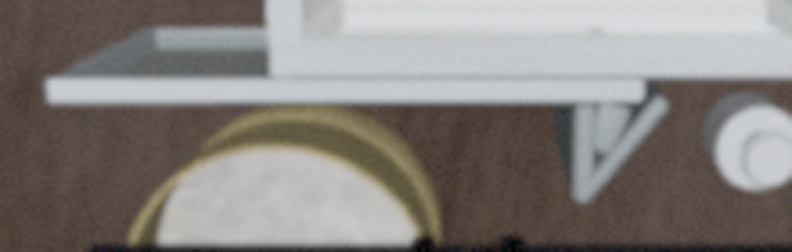

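Call:
step_arm:
  moves:
    - [[0, 0.005, 0, -0.3, 2, 0, 0], [0, 0.005, 0, -0.4, 4.5, 0, 0], [0, 0.005, 0, -0.4, 7, 0, 0], [0, 0.005, 0, -0.4, 8.5, 0, 0], [0, 0.005, 0, -0.4, 9.5, 0, 0]]

```text
time_s: 2.38
tcp_pos: [0.61, 0.1247, 0.1422]
ee_rot: [[-0.161, 0.008, -0.987], [0.987, -0.001, -0.161], [-0.002, -1.0, -0.008]]
wrist_force: [-1.3, 1.4, 37.7]
gripper_width: 0.006
```

```bash
python3 go.py .08 .114 .103 180; python3 - <<'E'
from h import *
from station import optics
d={n:optics.capture(n) for n in("scene","top","wrist")};pickle.dump(d,open("e.pkl","wb"))
crop(d["wrist"],0,0,512,384,1.2,"pics/g_w.png");crop(d["scene"],160,60,180,150,4,"pics/g_s.png")
E
```

```text
t 2.38 loc [0.0836 0.1128 0.1422] F [-1.29  1.41 37.75] w 0.006
F bal [-1.05  1.6 ] q [ 26.5  25.9  -7.5   0.3 -56.3 -17.4]
world [0.6062 0.1253 0.103 ]
shift cm [0.13 3.92 0.39] rot [ 0.0078  0.0023 -0.0022]
```

View pics/g_w.png

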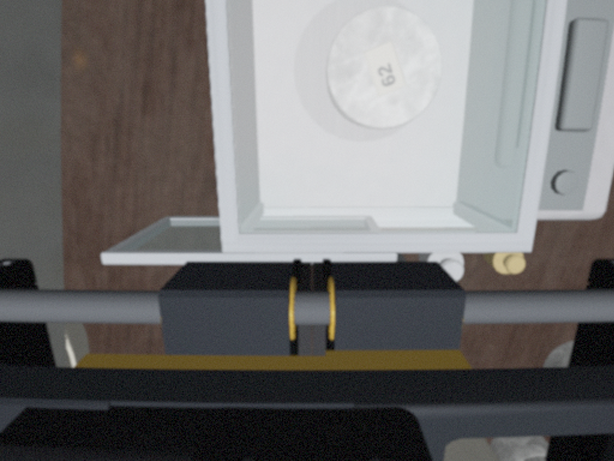

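View pics/g_s.png

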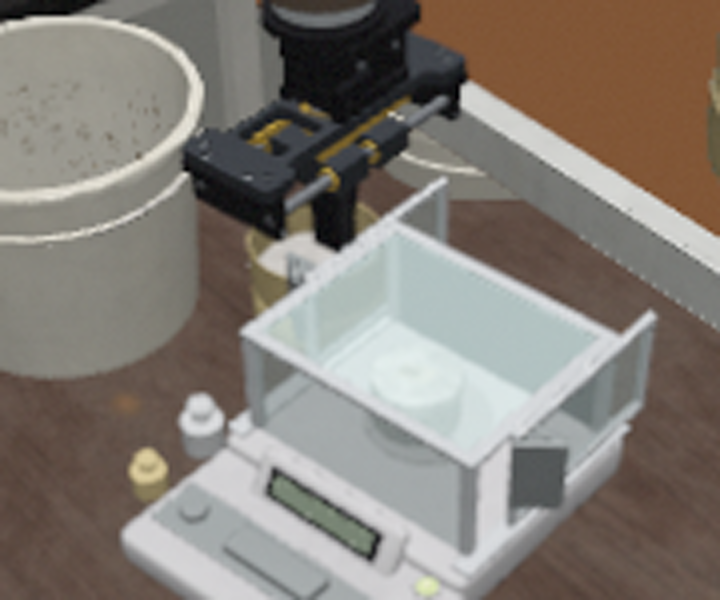

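Call:
step_arm:
  moves:
    - [[0, 0, 0, 0, -2.5, 0, 0], [0, 0, 0, 0, -4, 0, 0], [0, 0, 0, 0, -4, 0, 0], [0, 0, 0, 0, -4, 0, 0], [0, 0, 0, 0, -4, 0, 0]]

```text
time_s: 2.95
tcp_pos: [0.6064, 0.124, 0.1779]
ee_rot: [[-0.158, -0.001, -0.988], [0.988, 0.0, -0.158], [0.0, -1.0, 0.001]]
wrist_force: [0.4, 1.0, -0.1]
gripper_width: 0.003
```

```bash
python3 go.py .08 .114 .103 180; python3 - <<'E'
from h import *
from go import loc,wor
from station import optics
d={n:optics.capture(n) for n in("scene","top","wrist")};pickle.dump(d,open("e2.pkl","wb"))
crop(d["wrist"],0,0,512,384,1.5,"pics/h_w.png");crop(d["scene"],160,60,180,150,4,"pics/h_s.png");crop(d["top"],140,80,120,120,5,"pics/h_t.png")
E
```

```text
t 2.95 loc [0.0799 0.1127 0.1779] F [ 0.4   0.97 -0.14] w 0.003
F bal [0.55 0.89] q [ 26.5  23.9  -5.   -0.  -61.2 -17.4]
world [0.6062 0.1253 0.103 ]
shift cm [ 0.13  7.49 -0.02] rot [-0.0011 -0.0017  0.0002]
```

View pics/h_w.png

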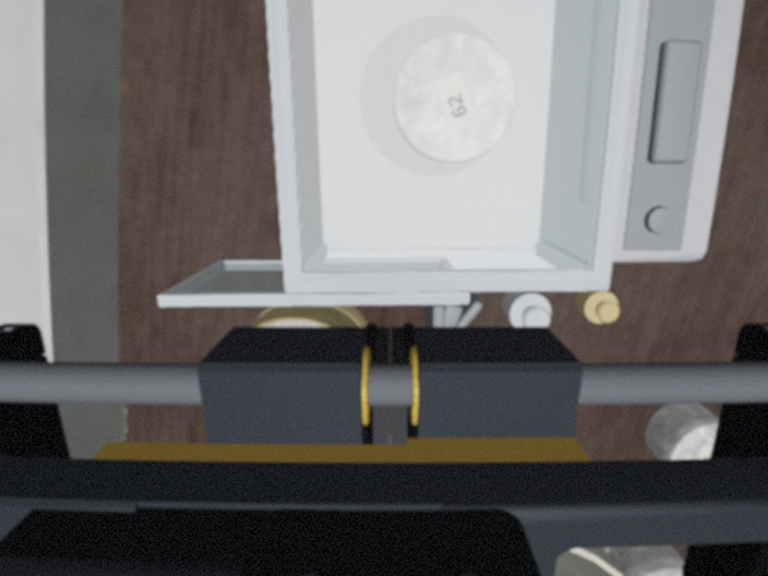

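View pics/h_s.png

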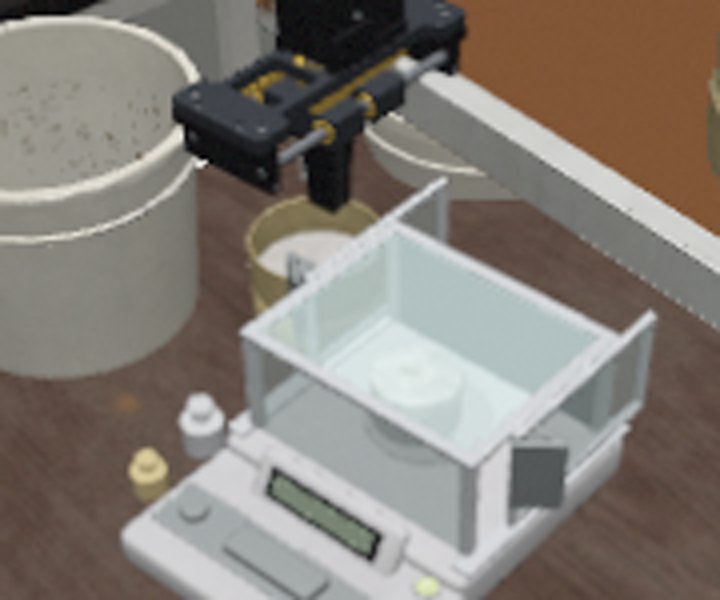

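View pics/h_t.png

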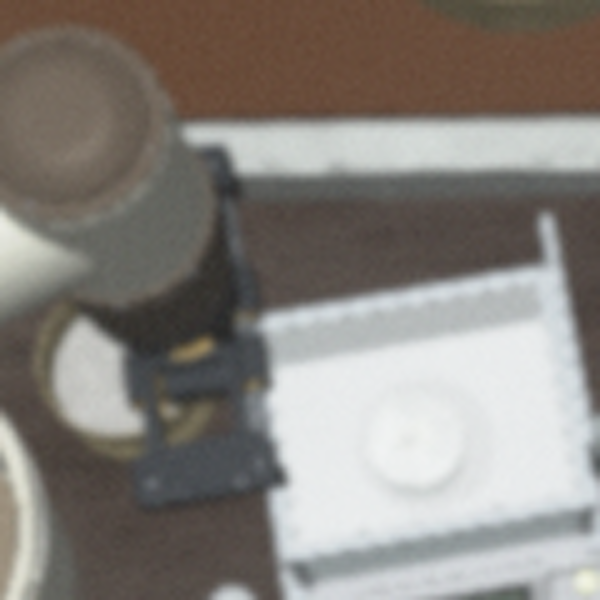

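```bash
python3 - <<'E'
from h import *
d=pickle.load(open("e.pkl","rb"))
crop(d["scene"],215,60,80,60,9,"pics/i_s.png");crop(d["top"],150,90,80,80,7,"pics/i_t.png")
for n in ("scene","top"):
  print(n,"rail front top, bottom",proj(d[n],[[.725,.2,.186],[.725,.0,.186],[.725,.2,.144],[.725,0,.144]]).round(1).tolist())
  P=[.61,.1247]
  print("body rear end at z .201", proj(d[n],[[.61+.0938-.158*k,.1247+.0152+.987*k,.201] for k in(-.0375,.0375)]).round(1).tolist())
E
```

```text
scene rail front top, bottom [[258.2, 75.5], [308.8, 107.9], [258.3, 88.2], [307.5, 121.0]]
body rear end at z .201 [[277.5, 87.7], [256.1, 77.7]]
top rail front top, bottom [[155.7, 115.4], [225.4, 114.3], [159.1, 120.9], [226.4, 119.8]]
body rear end at z .201 [[188.8, 117.9], [162.4, 122.3]]
```

View pics/i_s.png

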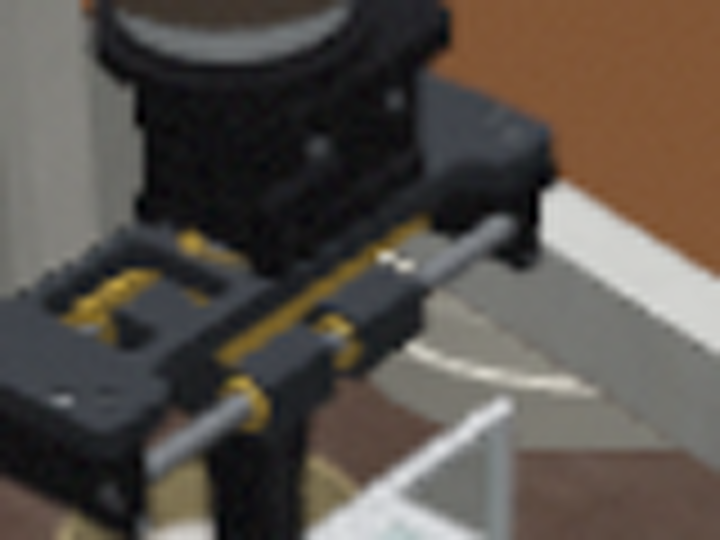

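View pics/i_t.png

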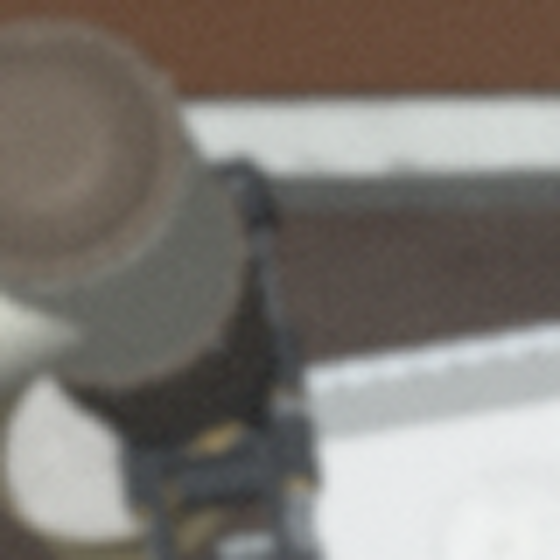

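```bash
python3 - <<'E'
from h import *
d=pickle.load(open("e2.pkl","rb"));c=d["scene"];im=c["image"][70:140,215:295,::-1].copy()
k=9;im=cv2.resize(im,None,fx=k,fy=k,interpolation=cv2.INTER_CUBIC)
cv2.imwrite("pics/j0.png",im)
R=np.array([[-.158,0,-.988],[.988,0,-.158],[0,-1,0]]);p=np.array([.6064,.124,.1779])
for y in(.011,-.008,-.059):
  for x in(-.0095,.0095):
    for z in(-.015,.015):
      q=proj(c,p+R@np.array([x,y,z]))[0];q=((q-[215,70]+.5)*k).astype(int);cv2.circle(im,tuple(map(int,q)),4,(0,0,255) if y>0 else (0,255,0) if y>-.02 else (255,0,0),-1)
cv2.imwrite("pics/j.png",im)
E
```

View pics/j.png

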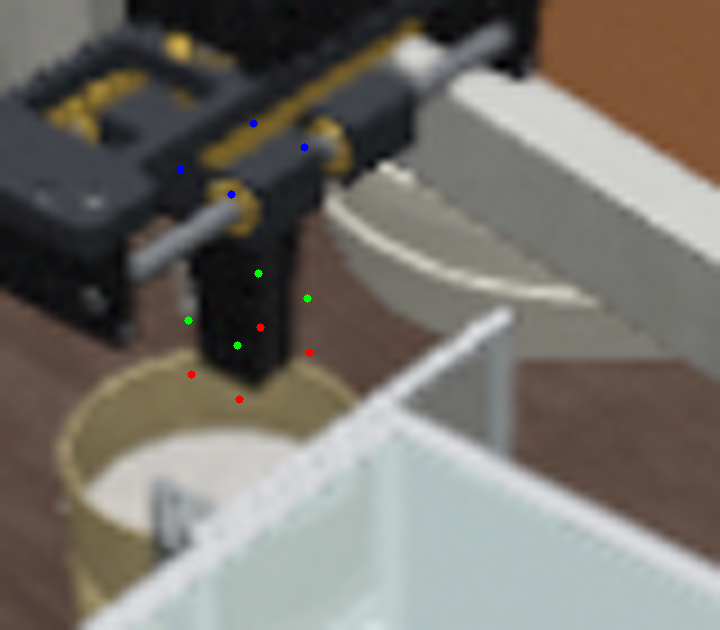

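View pics/j0.png

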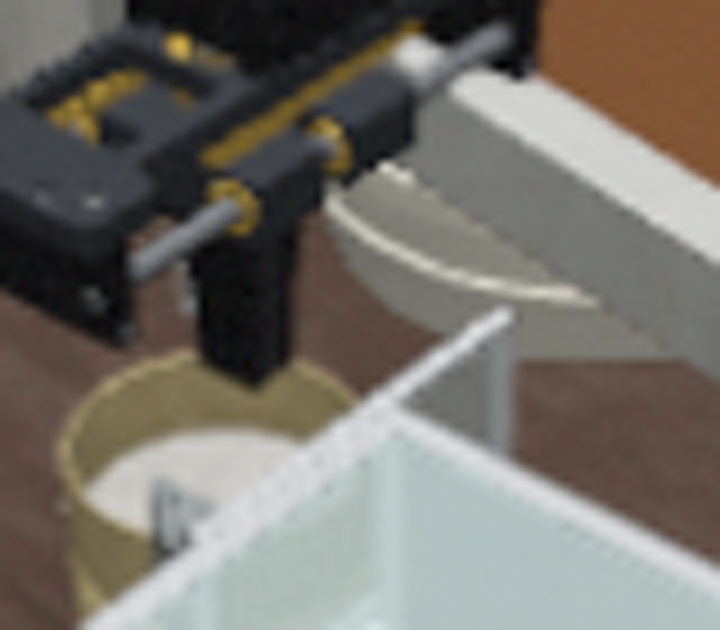

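```bash
python3 - <<'E'
from h import *
from go import loc
d=pickle.load(open("e2.pkl","rb"));c=d["scene"];k=7
x0,y0=195,55;im=c["image"][y0:y0+80,x0:x0+105,::-1].copy()
im=cv2.resize(im,None,fx=k,fy=k,interpolation=cv2.INTER_CUBIC)
R=np.array([[-.158,0,-.988],[.988,0,-.158],[0,-1,0]]);p=np.array([.6064,.124,.1779])
def pt(P,col):
  q=proj(c,P)[0];q=((q-[x0,y0]+.5)*k).astype(int);cv2.circle(im,tuple(map(int,q)),4,col,-1)
for y,col in((-.059,(0,0,255)),(-.08,(0,255,255))):
  for x in(-.0375,.0375):
    for z in(-.095,.095): pt(p+R@np.array([x,y,z]),col)
for y in np.arange(-.1,.3,.02):
    pt(np.array([.725,y,.186]),(255,0,0));pt(np.array([.725,y,.144]),(255,255,0))
cv2.imwrite("pics/k.png",im)
c=d["top"];x0,y0=145,85;im=c["image"][y0:y0+85,x0:x0+100,::-1].copy();im=cv2.resize(im,None,fx=k,fy=k,interpolation=cv2.INTER_CUBIC)
for y,col in((-.059,(0,0,255)),(-.08,(0,255,255))):
  for x in(-.0375,.0375):
    for z in(-.095,.095): pt(p+R@np.array([x,y,z]),col)
for y in np.arange(-.1,.3,.02):
    pt(np.array([.725,y,.186]),(255,0,0));pt(np.array([.725,y,.144]),(255,255,0))
cv2.imwrite("pics/k2.png",im)
E
```

```text
(no output)
```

View pics/k.png

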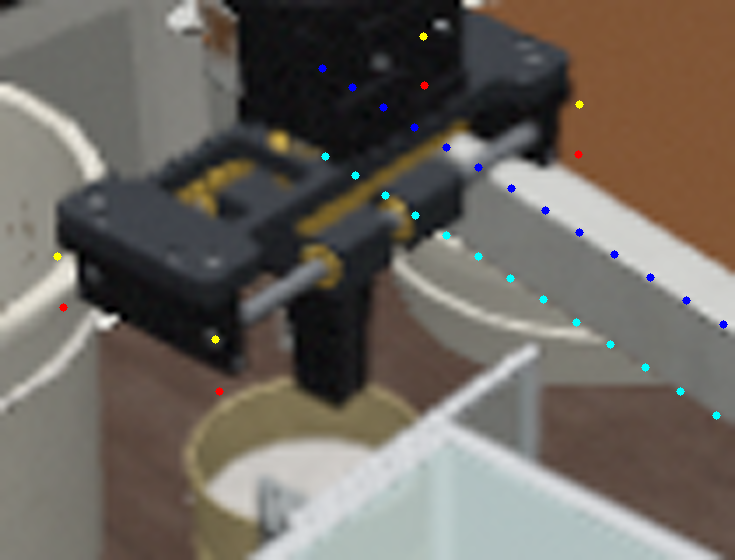

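View pics/k2.png

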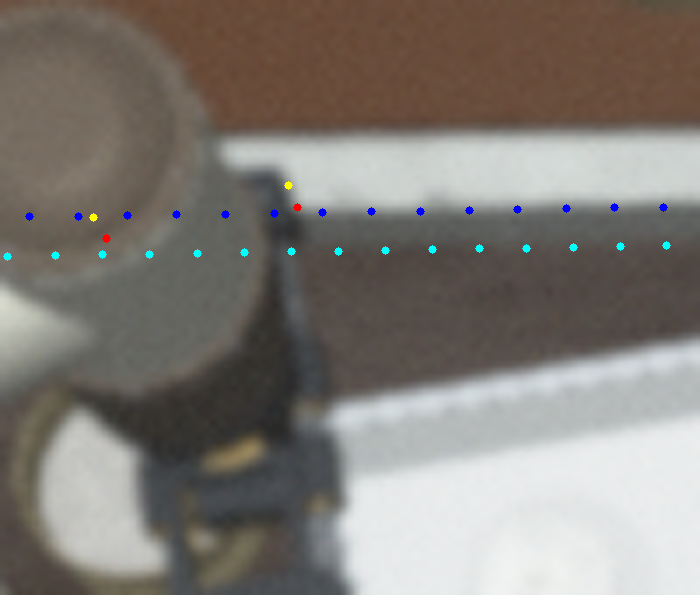

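```bash
sed -i 's/    if len(sys.argv)>1:/    print("tool F",(R.T@s["wrist_force"]).round(2),"M",(R.T@s["moment"]).round(3))\n    if len(sys.argv)>1:/' go.py; python3 go.py .086 .121 .103 180
```

```text
t 3.1 loc [0.0799 0.1124 0.1773] F [-0.15 -0.56 -0.01] w 0.007
F bal [-0.23 -0.52] q [ 26.5  24.   -5.   -0.  -61.2 -17.4]
tool F [-0.53  0.02  0.23] M [-0.056 -0.023 -0.053]
world [0.611  0.1331 0.103 ]
shift cm [ 0.87  7.43 -0.62] rot [-0.0022 -0.0018 -0.0005]
```

Call:
step_arm:
  moves:
    - [[0, 0, 0, 0.5, 0, -0.3, 0], [0, 0, 0, 0.9, 0, -0.6, 0], [0, 0, 0, 0.9, 1, -0.6, 0], [0, 0, 0, 0.9, 2, -0.6, 0], [0, 0, 0, 0.9, 2.8, -0.6, 0]]

```text
time_s: 3.52
tcp_pos: [0.6108, 0.1335, 0.1485]
ee_rot: [[-0.157, -0.002, -0.988], [0.988, -0.001, -0.157], [-0.0, -1.0, 0.002]]
wrist_force: [-0.5, -0.0, -0.3]
gripper_width: 0.003
```

Call:
step_arm:
  moves:
    - [[0, 0, 0, 0, 0.3, 0, 0], [0, 0, 0, 0, 0.6, 0, 0], [0, 0, 0, 0, 0.8, 0, 0], [0, 0, 0, 0, 1.0, 0, 0], [0, 0, 0, 0, 1.0, 0, 0]]

```text
time_s: 3.93
tcp_pos: [0.6115, 0.1335, 0.1404]
ee_rot: [[-0.157, -0.0, -0.988], [0.988, -0.0, -0.157], [0.0, -1.0, 0.0]]
wrist_force: [-0.0, 0.1, -0.1]
gripper_width: 0.009
```

```bash
python3 go.py .086 .121 .103 180
```

```text
t 3.93 loc [0.0865 0.1213 0.1404] F [-0.01  0.11 -0.08] w 0.009
F bal [0.01 0.11] q [ 27.1  26.5  -6.6  -0.  -56.9 -18.1]
tool F [ 0.11  0.08 -0.01] M [-0.032  0.038 -0.071]
world [0.611  0.1331 0.103 ]
shift cm [-0.03  3.74  0.05] rot [-0.0002 -0.0021  0.    ]
```

Call:
step_arm:
  moves:
    - [[0, 0, 0, 0, 0.3, 0, 0], [0, 0, 0, 0, 0.6, 0, 0], [0, 0, 0, 0, 0.9, 0, 0], [0, 0, 0, 0, 1.2, 0, 0], [0, 0, 0, 0, 1.4, 0, 0]]

```text
time_s: 4.35
tcp_pos: [0.6113, 0.1335, 0.1261]
ee_rot: [[-0.157, -0.001, -0.988], [0.988, -0.0, -0.157], [-0.0, -1.0, 0.001]]
wrist_force: [0.5, -0.0, -1.2]
gripper_width: 0.005
```

```bash
python3 go.py .086 .121 .103 180
```

```text
t 4.35 loc [0.0863 0.1213 0.1261] F [ 0.48 -0.   -1.21] w 0.005
F bal [ 0.47 -0.08] q [ 27.1  27.3  -7.6  -0.  -55.2 -18.1]
tool F [-0.08  1.21 -0.47] M [-0.064  0.011 -0.016]
world [0.611  0.1331 0.103 ]
shift cm [-0.03  2.31  0.03] rot [-0.0005 -0.002  -0.0001]
```

Call:
step_arm:
  moves:
    - [[0, 0, 0, 0, 0.4, 0, 0], [0, 0, 0, 0, 0.8, 0, 0], [0, 0, 0, 0, 1.2, 0, 0], [0, 0, 0, 0, 1.5, 0, 0], [0, 0, 0, 0, 1.7, 0, 0]]

```text
time_s: 4.77
tcp_pos: [0.6113, 0.1335, 0.1089]
ee_rot: [[-0.157, -0.001, -0.988], [0.988, -0.0, -0.157], [-0.0, -1.0, 0.001]]
wrist_force: [-0.6, 0.0, -0.4]
gripper_width: 0.004
```

```bash
python3 go.py .07 .119 .108 180;  python3 - <<'E'
from h import *
from station import optics
d={n:optics.capture(n) for n in("scene","top","wrist")};pickle.dump(d,open("l.pkl","wb"))
crop(d["wrist"],0,0,512,384,1.5,"pics/l_w.png");crop(d["scene"],200,70,100,80,7,"pics/l_s.png")
E
```

```text
t 4.77 loc [0.0863 0.1213 0.1089] F [-0.58  0.03 -0.36] w 0.004
F bal [-0.56  0.12] q [ 27.1  28.3  -8.6  -0.  -53.1 -18.1]
tool F [0.12 0.36 0.56] M [-0.03  -0.051 -0.101]
world [0.5956 0.1286 0.108 ]
shift cm [-0.23  0.09  1.63] rot [-0.0008 -0.0019 -0.0002]
```

View pics/l_w.png

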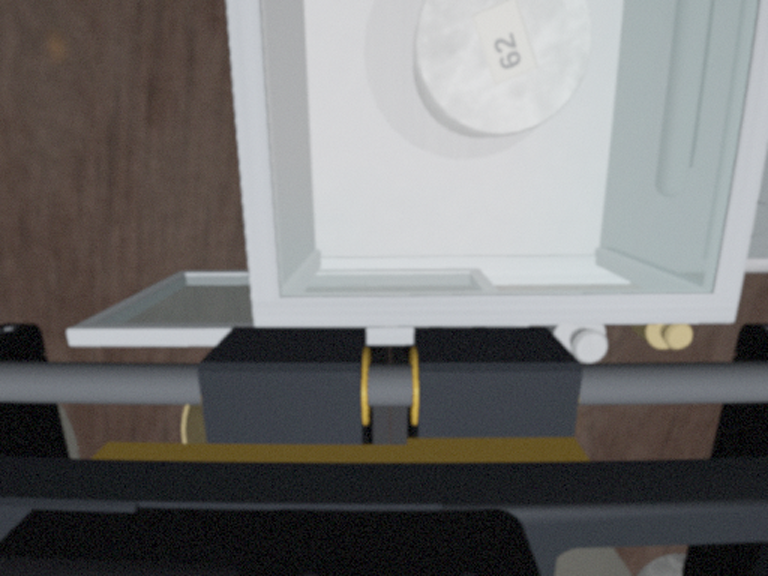

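View pics/l_s.png

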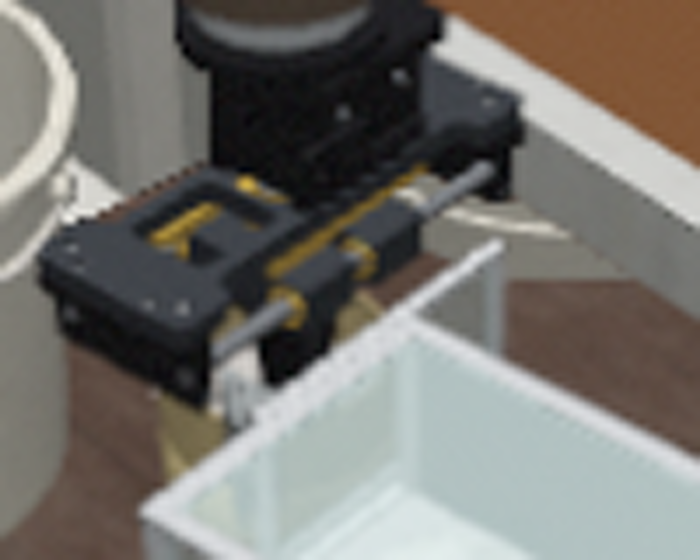

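Call:
step_arm:
  moves:
    - [[0, 0, 0, -0.1, 0, 0.3, 0], [0, 0, 0, -0.2, 0, 0.6, 0], [0, 0, 0, -0.2, 0, 0.9, 0], [0, 0, 0, -0.2, 0, 1.2, 0], [0, 0, 0, -0.2, 0, 1.5, 0]]

```text
time_s: 5.33
tcp_pos: [0.5968, 0.1292, 0.1098]
ee_rot: [[-0.157, 0.001, -0.988], [0.988, 0.0, -0.157], [0.0, -1.0, -0.001]]
wrist_force: [1.3, -0.4, -1.2]
gripper_width: 0.008
```

Call:
step_arm:
  moves:
    - [[0, 0, 0, 0, 0, 0.2, 0], [0, 0, 0, 0, 0, 0.4, 0], [0, 0, 0, 0, 0, 0.6, 0], [0, 0, 0, 0, 0, 0.8, 0], [0, 0, 0, 0, 0, 1.0, 0]]

```text
time_s: 5.75
tcp_pos: [0.5873, 0.1277, 0.1098]
ee_rot: [[-0.157, 0.001, -0.988], [0.988, 0.0, -0.157], [-0.0, -1.0, -0.001]]
wrist_force: [2.0, 0.0, 1.0]
gripper_width: 0.002
```

```bash
python3 go.py .02 .119 .108 180
```

```text
t 5.75 loc [0.0617 0.1194 0.1098] F [1.99 0.   0.95] w 0.002
F bal [ 1.97 -0.31] q [ 27.7  26.1 -12.3   0.  -51.5 -18.6]
tool F [-0.31 -0.95 -1.97] M [-0.525 -0.01   0.141]
world [0.5462 0.1207 0.108 ]
shift cm [-0.05  0.18  4.17] rot [ 0.0008 -0.0018 -0.    ]
```

Call:
step_arm:
  moves:
    - [[0, 0, 0, 0, 0, 0.2, 0], [0, 0, 0, 0, 0, 0.4, 0], [0, 0, 0, 0, 0, 0.6, 0], [0, 0, 0, 0, 0, 0.8, 0], [0, 0, 0, 0, 0, 1.0, 0]]

```text
time_s: 6.17
tcp_pos: [0.5772, 0.126, 0.1097]
ee_rot: [[-0.157, 0.0, -0.988], [0.988, -0.0, -0.157], [-0.0, -1.0, -0.0]]
wrist_force: [2.8, -0.8, 0.6]
gripper_width: 0.005
```

Call:
step_arm:
  moves:
    - [[0, 0, 0, 0, 0, 0.2, 0], [0, 0, 0, 0, 0, 0.4, 0], [0, 0, 0, 0, 0, 0.6, 0], [0, 0, 0, 0, 0, 0.8, 0], [0, 0, 0, 0, 0, 1.0, 0]]

```text
time_s: 6.58
tcp_pos: [0.5672, 0.1246, 0.1096]
ee_rot: [[-0.157, 0.0, -0.988], [0.988, 0.0, -0.157], [0.0, -1.0, -0.0]]
wrist_force: [2.1, -0.6, 2.1]
gripper_width: 0.006
```

```bash
python3 go.py .02 .119 .108 180;  python3 - <<'E'
from h import *
from go import loc
from station import optics
d={n:optics.capture(n) for n in("scene","top","wrist")};pickle.dump(d,open("m.pkl","wb"))
crop(d["wrist"],0,0,512,384,1.5,"pics/m_w.png");crop(d["scene"],200,70,100,80,7,"pics/m_s.png")
E
```

```text
t 6.58 loc [0.0414 0.1195 0.1096] F [ 2.15 -0.57  2.08] w 0.006
F bal [ 2.03 -0.9 ] q [ 28.4  24.5 -15.3   0.  -50.2 -19.3]
tool F [-0.9  -2.08 -2.03] M [-0.446 -0.027  0.295]
world [0.5462 0.1207 0.108 ]
shift cm [-0.05  0.16  2.14] rot [ 0.0001 -0.0019  0.    ]
```

View pics/m_w.png

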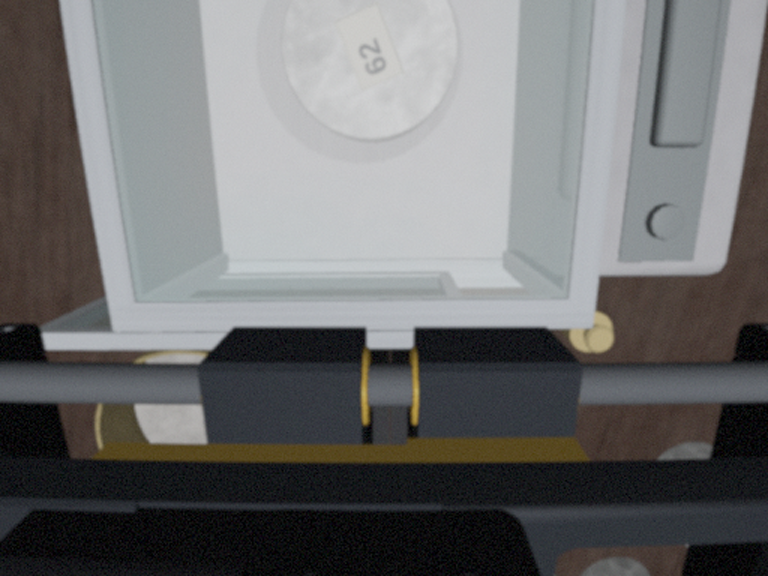

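View pics/m_s.png

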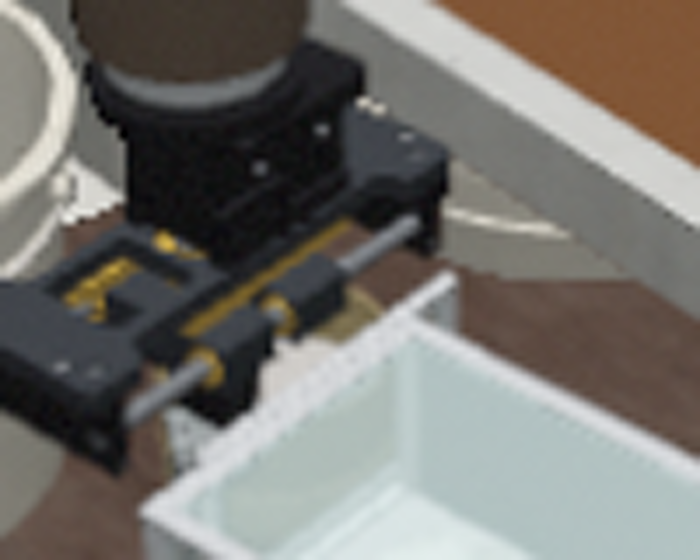

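Call:
step_arm:
  moves:
    - [[0, 0, 0, 0, 0, 0.2, 0], [0, 0, 0, 0, 0, 0.4, 0], [0, 0, 0, 0, 0, 0.6, 0], [0, 0, 0, 0, 0, 0.8, 0], [0, 0, 0, 0, 0, 1.0, 0]]

```text
time_s: 7.15
tcp_pos: [0.5572, 0.123, 0.1094]
ee_rot: [[-0.157, -0.0, -0.988], [0.988, 0.0, -0.157], [0.0, -1.0, 0.0]]
wrist_force: [1.4, 0.2, 0.5]
gripper_width: 0.007
```

Call:
step_arm:
  moves:
    - [[0, 0, 0, 0, 0, 0.1, 0], [0, 0, 0, 0, 0, 0.2, 0], [0, 0, 0, 0, 0, 0.3, 0], [0, 0, 0, 0, 0, 0.4, 0], [0, 0, 0, 0, 0, 0.5, 0]]

```text
time_s: 7.57
tcp_pos: [0.5524, 0.1222, 0.1095]
ee_rot: [[-0.157, -0.0, -0.988], [0.988, -0.0, -0.157], [-0.0, -1.0, 0.0]]
wrist_force: [1.8, 0.0, -0.8]
gripper_width: 0.007
```

Call:
step_arm:
  moves:
    - [[0, 0, 0, 0, 0, 0.1, 0], [0, 0, 0, 0, 0, 0.2, 0], [0, 0, 0, 0, 0, 0.3, 0], [0, 0, 0, 0, 0, 0.4, 0], [0, 0, 0, 0, 0, 0.5, 0]]

```text
time_s: 7.98
tcp_pos: [0.5475, 0.1214, 0.1095]
ee_rot: [[-0.157, -0.0, -0.988], [0.988, -0.0, -0.157], [-0.0, -1.0, 0.0]]
wrist_force: [1.8, -0.8, -1.5]
gripper_width: 0.005
```

```bash
python3 go.py .01 .119 .108 180;  python3 - <<'E'
from h import *
from go import loc
from station import optics
d={n:optics.capture(n) for n in("scene","wrist")};pickle.dump(d,open("m.pkl","wb"))
crop(d["wrist"],0,0,512,384,1.5,"pics/n_w.png");crop(d["scene"],200,70,100,80,7,"pics/n_s.png")
E
```

```text
t 7.98 loc [0.0214 0.1195 0.1095] F [ 1.82 -0.81 -1.53] w 0.005
F bal [ 1.66 -1.09] q [ 29.1  22.8 -18.1   0.  -49.1 -20. ]
tool F [-1.09  1.53 -1.66] M [-0.494 -0.063  0.037]
world [0.5363 0.1191 0.108 ]
shift cm [-0.05  0.15  1.14] rot [-0.0001 -0.0019 -0.    ]
```

View pics/n_s.png

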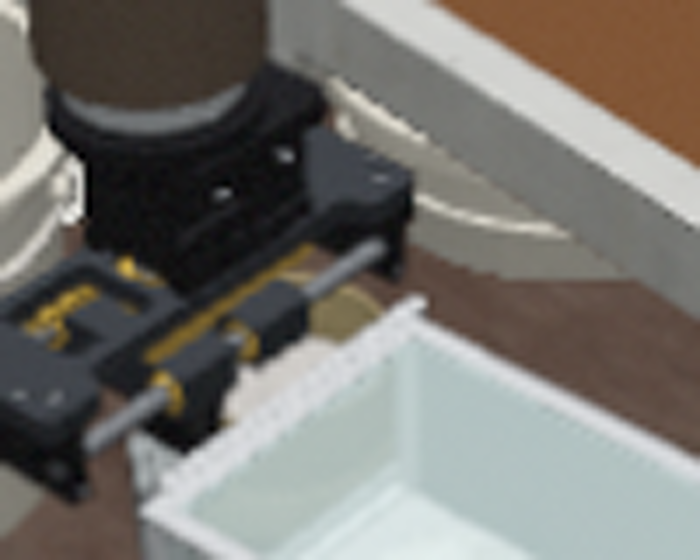

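View pics/n_w.png

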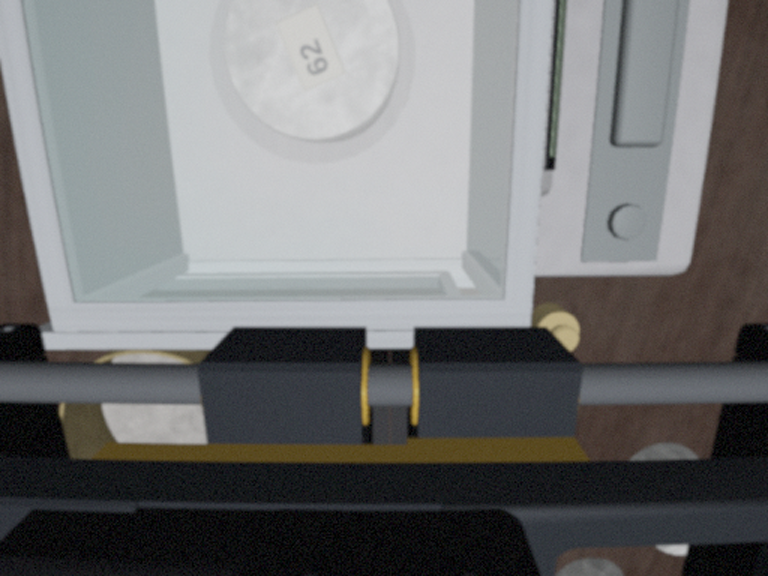

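Call:
step_arm:
  moves:
    - [[0, 0, 0, 0, 0, 0.1, 0], [0, 0, 0, 0, 0, 0.2, 0], [0, 0, 0, 0, 0, 0.3, 0], [0, 0, 0, 0, 0, 0.4, 0], [0, 0, 0, 0, 0, 0.5, 0]]

```text
time_s: 8.5
tcp_pos: [0.5426, 0.1206, 0.1096]
ee_rot: [[-0.157, 0.0, -0.988], [0.988, -0.0, -0.157], [-0.0, -1.0, -0.0]]
wrist_force: [2.3, -0.2, -1.0]
gripper_width: 0.005
```

Call:
step_arm:
  moves:
    - [[0, 0, 0, 0, 0, 0.06, 0], [0, 0, 0, 0, 0, 0.12, 0], [0, 0, 0, 0, 0, 0.18, 0], [0, 0, 0, 0, 0, 0.24, 0], [0, 0, 0, 0, 0, 0.3, 0]]

```text
time_s: 8.92
tcp_pos: [0.5397, 0.1201, 0.1095]
ee_rot: [[-0.157, -0.0, -0.988], [0.988, -0.0, -0.157], [-0.0, -1.0, 0.0]]
wrist_force: [1.3, -0.1, -0.7]
gripper_width: 0.005
```

```bash
python3 go.py .01 .119 .108 180
```

```text
t 8.92 loc [0.0135 0.1195 0.1095] F [ 1.26 -0.11 -0.75] w 0.005
F bal [ 1.22 -0.31] q [ 29.3  22.1 -19.3   0.  -48.6 -20.3]
tool F [-0.3   0.75 -1.22] M [-0.444 -0.002  0.059]
world [0.5363 0.1191 0.108 ]
shift cm [-0.05  0.15  0.35] rot [-0.     -0.0019 -0.    ]
```

Call:
step_arm:
  moves:
    - [[0, 0, 0, 0, 0, 0.08, 0], [0, 0, 0, 0, 0, 0.16, 0], [0, 0, 0, 0, 0, 0.24, 0], [0, 0, 0, 0, 0, 0.32, 0], [0, 0, 0, 0, 0, 0.4, 0]]

```text
time_s: 9.33
tcp_pos: [0.5357, 0.1194, 0.1096]
ee_rot: [[-0.157, -0.0, -0.988], [0.988, -0.0, -0.157], [-0.0, -1.0, 0.0]]
wrist_force: [2.1, -0.8, -0.4]
gripper_width: 0.006
```

```bash
python3 go.py .01 .119 .108 180;  python3 - <<'E'
from h import *
from station import optics
d={n:optics.capture(n) for n in("scene","wrist")};pickle.dump(d,open("m.pkl","wb"))
crop(d["wrist"],0,0,512,384,1.5,"pics/o_w.png");crop(d["scene"],200,70,100,80,7,"pics/o_s.png")
E
```

```text
t 9.33 loc [0.0094 0.1195 0.1096] F [ 2.1  -0.82 -0.42] w 0.006
F bal [ 1.94 -1.14] q [ 29.5  21.8 -19.8   0.  -48.4 -20.4]
tool F [-1.14  0.42 -1.94] M [-0.492  0.043  0.247]
world [0.5363 0.1191 0.108 ]
shift cm [-0.05  0.16 -0.06] rot [-0.0001 -0.0019 -0.0001]
```

View pics/o_w.png

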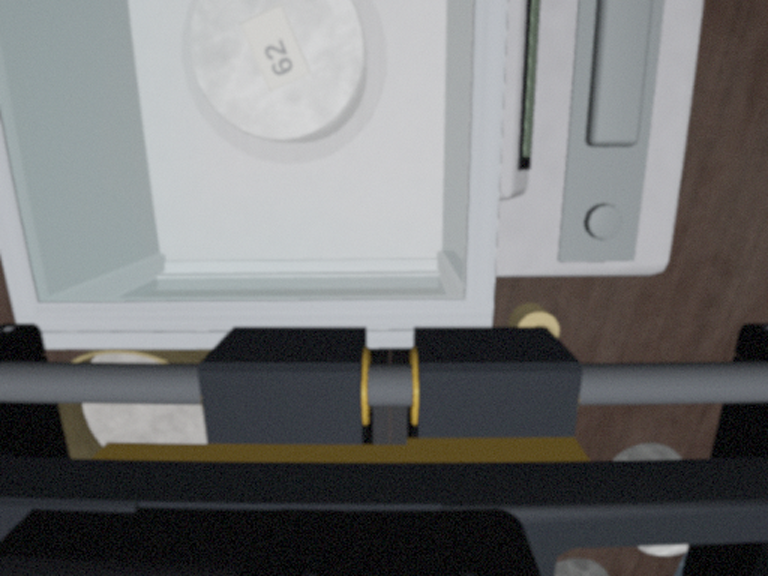

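View pics/o_s.png

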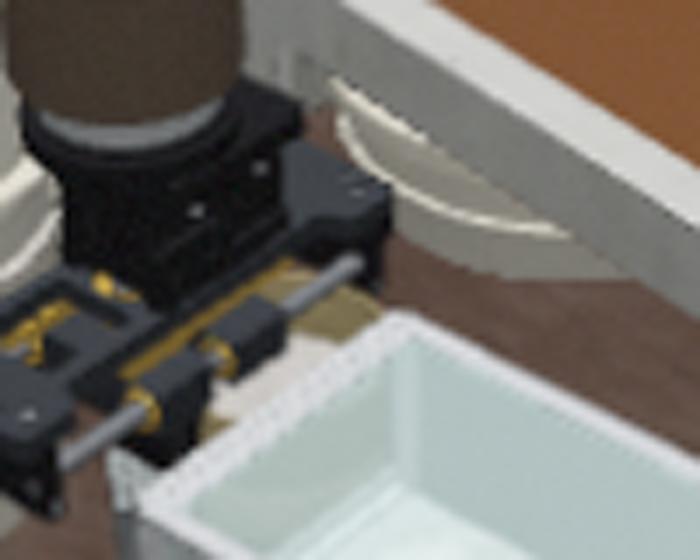

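Call:
step_arm:
  moves:
    - [[0, 0, 0, 0, 0, 0.06, 0], [0, 0, 0, 0, 0, 0.12, 0], [0, 0, 0, 0, 0, 0.18, 0], [0, 0, 0, 0, 0, 0.24, 0], [0, 0, 0, 0, 0, 0.3, 0]]

```text
time_s: 9.85
tcp_pos: [0.5348, 0.1196, 0.1101]
ee_rot: [[-0.158, 0.005, -0.987], [0.987, 0.001, -0.158], [0.001, -1.0, -0.005]]
wrist_force: [7.2, -0.2, -2.6]
gripper_width: 0.005
```

Call:
step_arm:
  moves:
    - [[0, 0, 0, 0, 0, 0.06, 0], [0, 0, 0, 0, 0, 0.12, 0], [0, 0, 0, 0, 0, 0.18, 0], [0, 0, 0, 0, 0, 0.24, 0], [0, 0, 0, 0, 0, 0.3, 0]]

```text
time_s: 10.27
tcp_pos: [0.5346, 0.12, 0.1107]
ee_rot: [[-0.159, 0.011, -0.987], [0.987, 0.003, -0.159], [0.002, -1.0, -0.011]]
wrist_force: [13.3, -0.5, -5.3]
gripper_width: 0.003
```

Call:
step_arm:
  moves:
    - [[0, 0, 0, 0, 0, -0.3, 0], [0, 0, 0, 0, 0, -0.8, 0], [0, 0, 0, 0, 0, -1.4, 0], [0, 0, 0, 0, 0, -2.0, 0], [0, 0, 0, 0.3, 0, -2.4, 0]]

```text
time_s: 10.68
tcp_pos: [0.5533, 0.1251, 0.1092]
ee_rot: [[-0.157, -0.001, -0.988], [0.988, -0.0, -0.157], [-0.0, -1.0, 0.001]]
wrist_force: [0.3, 0.3, 0.0]
gripper_width: 0.007
```

Call:
step_arm:
  moves:
    - [[0, 0, 0, 0, -2, 0, 0], [0, 0, 0, 0, -5, 0, 0], [0, 0, 0, 0, -8, 0, 0], [0, 0, 0, 0, -10.5, 0, 0], [0, 0, 0, 0, -12, 0, 0]]

```text
time_s: 11.1
tcp_pos: [0.5541, 0.1258, 0.2328]
ee_rot: [[-0.158, 0.004, -0.987], [0.987, 0.001, -0.158], [0.001, -1.0, -0.004]]
wrist_force: [0.2, 0.1, -0.2]
gripper_width: 0.002
```

```bash
python3 go.py .06 -.123 .23 90;  python3 - <<'E'
from h import *
from station import optics
d={n:optics.capture(n) for n in("scene","top","wrist")};pickle.dump(d,open("p.pkl","wb"))
crop(d["wrist"],0,0,512,384,1.5,"pics/p_w.png");crop(d["scene"],180,70,160,130,5,"pics/p_s.png")
E
```

```text
t 11.1 loc [0.0286 0.1228 0.2328] F [ 0.17  0.1  -0.17] w 0.002
F bal [0.19 0.07] q [ 29.1  16.4  -8.    0.  -65.4 -20.1]
tool F [ 0.07  0.17 -0.18] M [-0.06   0.015 -0.127]
world [ 0.6242 -0.1119  0.23  ]
shift cm [-24.58   0.27  -3.17] rot [0.0025 1.5693 0.0036]
```

View pics/p_w.png

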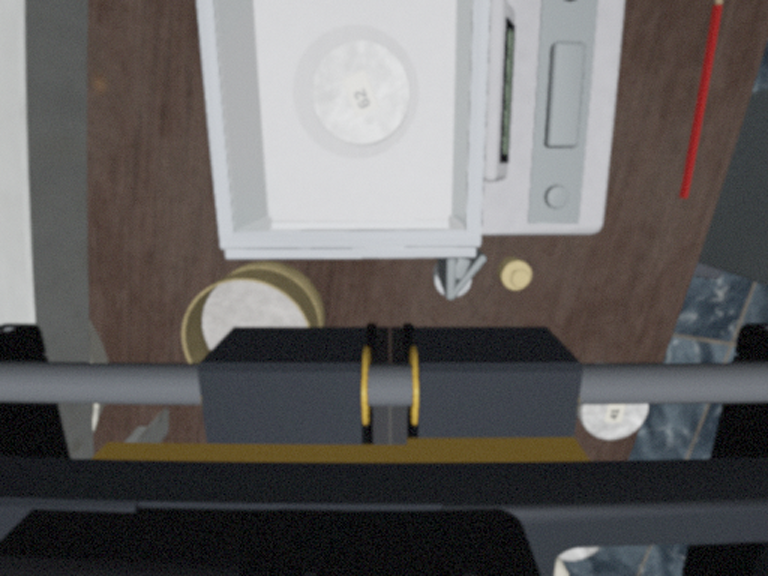

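View pics/p_s.png

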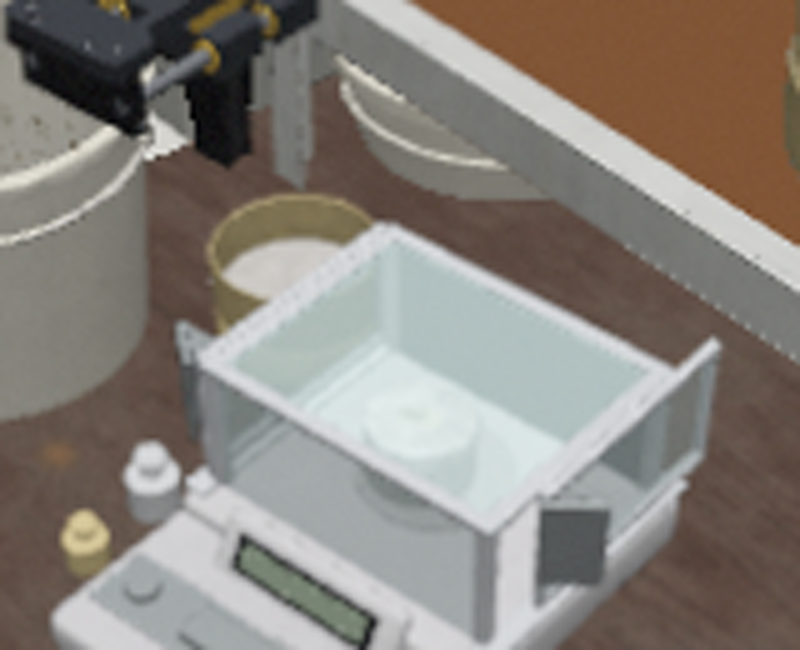

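```bash
python3 go.py .055 -.125 .2 90
```

```text
t 11.25 loc [0.0279 0.1229 0.2305] F [ 0.06 -0.06 -1.1 ] w 0.004
F bal [ 0.05 -0.07] q [ 29.1  16.5  -8.2  -0.  -65.2 -20.1]
tool F [-0.07  1.1  -0.05] M [ 0.003  0.023 -0.01 ]
world [ 0.6196 -0.1146  0.2   ]
shift cm [-24.79   3.02  -2.75] rot [6.0000e-04 1.5689e+00 2.4000e-03]
```

Call:
step_arm:
  moves:
    - [[0, 0.1, 0, -2, 0, -0.2, 0], [0, 0.2, 0, -4, 0, -0.4, 0], [0, 0.3, 0, -6, 0, -0.6, 0], [0, 0.41, 0, -8, 0, -0.8, 0], [0, 0.52, 0, -10, 0, -1, 0]]

```text
time_s: 11.67
tcp_pos: [0.5778, 0.0273, 0.2273]
ee_rot: [[0.359, -0.004, -0.933], [0.933, -0.001, 0.359], [-0.002, -1.0, 0.004]]
wrist_force: [0.4, -0.2, 0.4]
gripper_width: 0.005
```

```bash
python3 go.py .055 -.125 .2 90
```

```text
t 11.67 loc [0.0363 0.0218 0.2273] F [ 0.39 -0.17  0.36] w 0.005
F bal [ 0.36 -0.23] q [ 18.7  17.9  -6.7  -0.  -65.7 -39.7]
tool F [-0.02 -0.36 -0.42] M [-0.032 -0.019 -0.145]
world [ 0.6196 -0.1146  0.2   ]
shift cm [-11.74   2.72  -9.01] rot [-0.0023  1.0434 -0.004 ]
```

Call:
step_arm:
  moves:
    - [[0, 0.11, 0, -1.6, 0, -1.2, 0], [0, 0.22, 0, -3.2, 0, -2.4, 0], [0, 0.33, 0, -4.8, 0, -3.7, 0], [0, 0.44, 0, -6.4, 0, -5, 0], [0, 0.55, 0, -8, 0, -6.2, 0]]

```text
time_s: 12.08
tcp_pos: [0.6076, -0.0695, 0.2271]
ee_rot: [[0.794, -0.005, -0.608], [0.608, 0.0, 0.794], [-0.004, -1.0, 0.003]]
wrist_force: [0.7, 0.6, -0.0]
gripper_width: 0.006
```

```bash
python3 go.py .055 -.125 .2 90
```

```text
t 12.08 loc [ 0.0504 -0.0785  0.2271] F [ 0.71  0.59 -0.01] w 0.006
F bal [0.8  0.47] q [  8.6  21.1  -1.9  -0.  -67.2 -61.2]
tool F [0.92 0.   0.04] M [-0.047  0.07  -0.167]
world [ 0.6196 -0.1146  0.2   ]
shift cm [-1.78  2.7  -4.32] rot [-0.0019  0.4932 -0.0042]
```

Call:
step_arm:
  moves:
    - [[0, 0.1, 0, -0.4, 0.5, -0.9, 0], [0, 0.2, 0, -0.8, 1, -1.8, 0], [0, 0.3, 0, -1.2, 1.5, -2.7, 0], [0, 0.4, 0, -1.5, 2, -3.6, 0], [-0.002, 0.493, -0.004, -1.8, 2.4, -4.3, 0]]

```text
time_s: 12.5
tcp_pos: [0.6195, -0.1141, 0.2025]
ee_rot: [[0.987, -0.001, -0.16], [0.16, 0.0, 0.987], [-0.0, -1.0, 0.0]]
wrist_force: [-0.6, -0.1, 0.4]
gripper_width: 0.004
```

Call:
step_arm:
  moves:
    - [[0, 0, 0, 0, 0, 0, 0], [0, 0, 0, 0, 0, 0, 0], [0, 0, 0, 0, 0, 0, 0], [0, 0, 0, 0, 0, 0, 0], [0, 0, 0, 0, 0, 0, 0]]

```text
time_s: 12.92
tcp_pos: [0.6205, -0.1131, 0.2057]
ee_rot: [[0.986, 0.005, -0.167], [0.167, -0.0, 0.986], [0.005, -1.0, -0.001]]
wrist_force: [0.6, -0.5, -0.0]
gripper_width: -0.003
```

```bash
python3 go.py .055 -.125 .108 90;  python3 - <<'E'
from h import *
from station import optics
d={n:optics.capture(n) for n in("scene","top","wrist")};pickle.dump(d,open("q.pkl","wb"))
crop(d["wrist"],0,0,512,384,1.5,"pics/q_w.png");crop(d["scene"],220,80,130,110,6,"pics/q_s.png");crop(d["top"],170,100,120,110,6,"pics/q_t.png")
E
```

```text
t 12.92 loc [ 0.0561 -0.1237  0.2057] F [ 0.56 -0.46 -0.04] w -0.003
F bal [ 0.48 -0.54] q [  4.4  23.6  -1.3   0.  -64.9 -84.8]
tool F [ 0.47  0.04 -0.55] M [ 0.009  0.041 -0.199]
world [ 0.6196 -0.1146  0.108 ]
shift cm [-0.16  9.77 -0.12] rot [0.0009 0.0074 0.0046]
```

View pics/q_w.png

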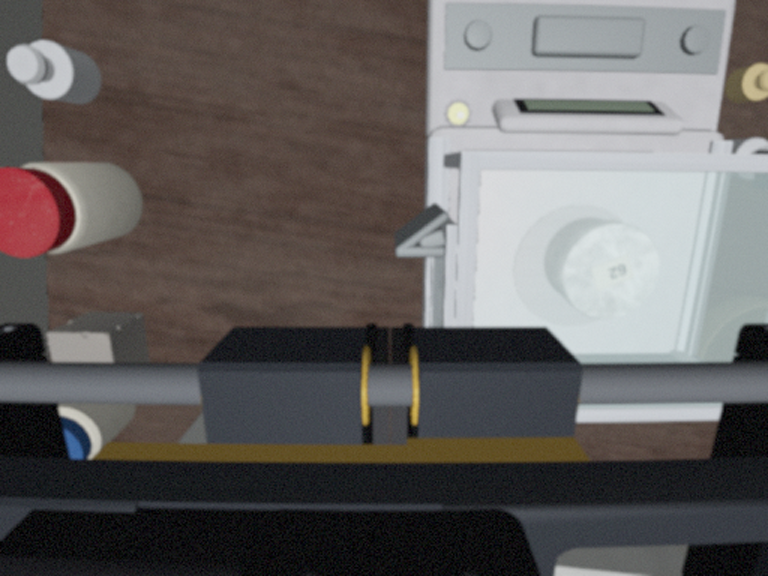

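View pics/q_s.png

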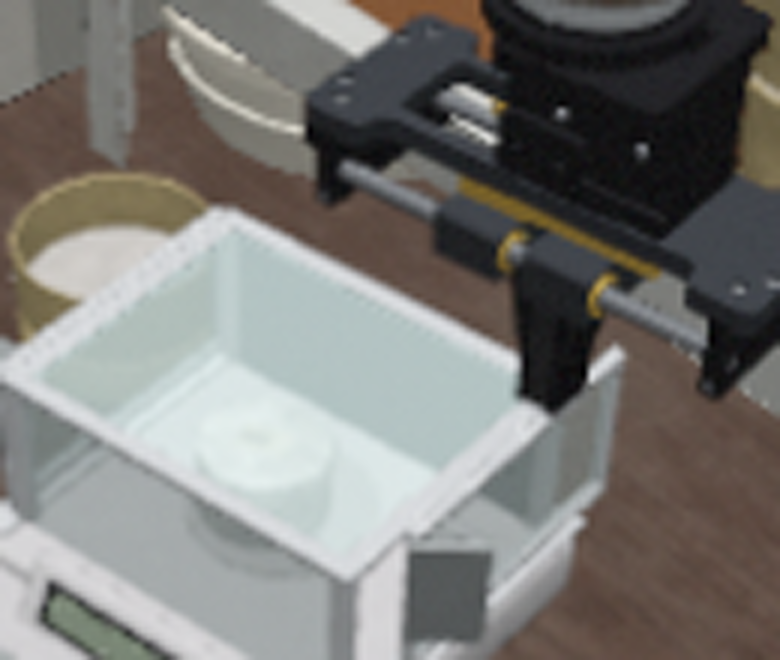

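View pics/q_t.png

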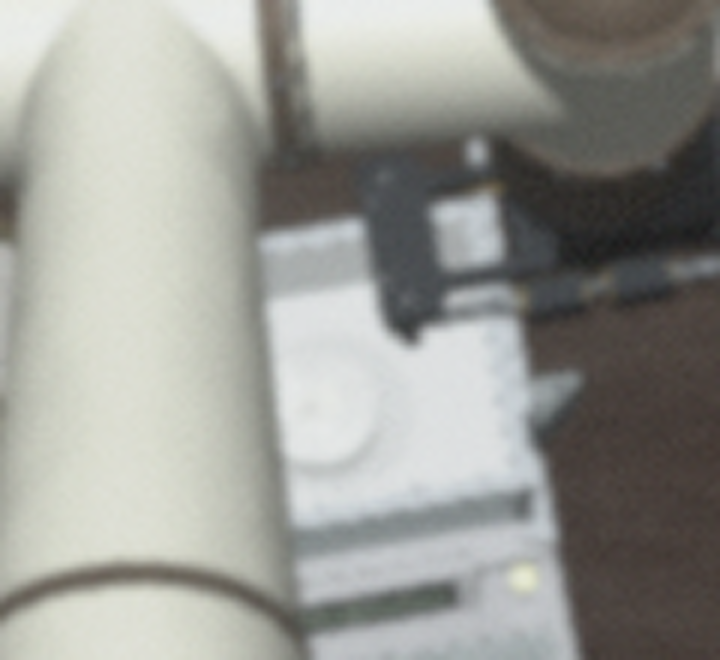

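```bash
python3 - <<'E'
from h import *
from go import loc
d=pickle.load(open("q.pkl","rb"));W=d["wrist"]
crop(W,250,120,70,60,11,"pics/r_w.png")
for uv in((480,36),(588,37),(695,40)):print("key",loc(atz(W,np.array([uv])/1.5,.046)[0]).round(4))
for uv in((398,246),(398,256),(445,250),(437,208)):print("grip",loc(atz(W,np.array([uv])/1.5,.132)[0]).round(4))
E
```

```text
key [-0.0947 -0.0679  0.046 ]
key [-0.0956  0.0019  0.046 ]
key [-0.0962  0.0731  0.046 ]
grip [ 0.0259 -0.1203  0.132 ]
grip [ 0.0311 -0.1203  0.132 ]
grip [ 0.0278 -0.0961  0.132 ]
grip [ 0.0063 -0.101   0.132 ]
```

View pics/r_w.png

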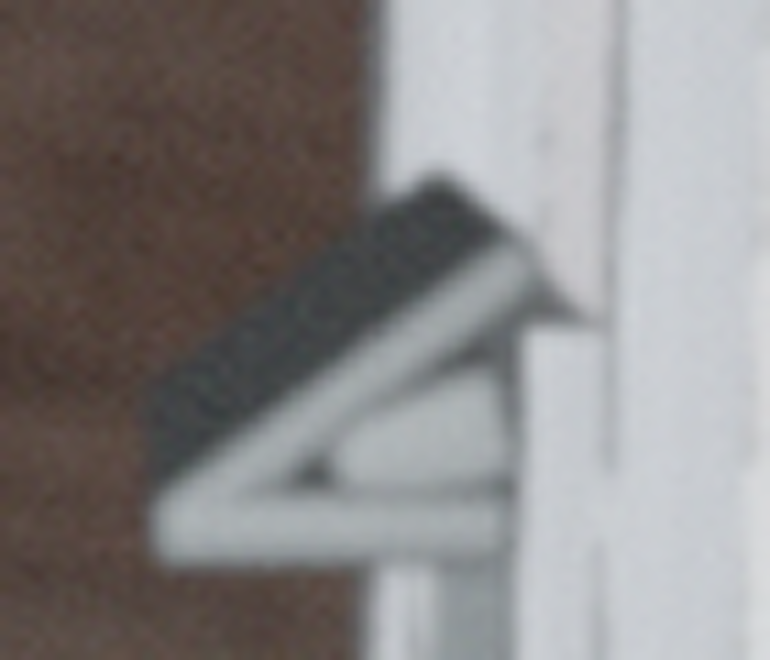

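Call:
step_arm:
  moves:
    - [[0, 0.007, 0.004, -0.1, 1.2, -0.1, 0], [0, 0.007, 0.004, -0.1, 2.5, -0.1, 0], [0, 0.007, 0.004, -0.1, 3.8, -0.1, 0], [0, 0.007, 0.004, -0.1, 4.9, -0.1, 0], [0, 0.007, 0.004, -0.1, 5.6, -0.1, 0]]

```text
time_s: 13.48
tcp_pos: [0.6189, -0.1148, 0.1473]
ee_rot: [[0.987, -0.002, -0.158], [0.158, -0.001, 0.987], [-0.003, -1.0, -0.0]]
wrist_force: [0.3, 0.6, -0.1]
gripper_width: 0.007
```

Call:
step_arm:
  moves:
    - [[0, 0, 0, 0, 0.5, 0, 0], [0, 0, 0, 0, 1.0, 0, 0], [0, 0, 0, 0, 1.5, 0, 0], [0, 0, 0, 0, 2.0, 0, 0], [0, 0, 0, 0, 2.2, 0, 0]]

```text
time_s: 13.9
tcp_pos: [0.6197, -0.1148, 0.1269]
ee_rot: [[0.987, -0.0, -0.158], [0.158, -0.001, 0.987], [-0.0, -1.0, -0.001]]
wrist_force: [0.1, 0.4, -0.9]
gripper_width: 0.008
```

```bash
python3 go.py .055 -.125 .108 90
```

```text
t 13.9 loc [ 0.055  -0.1252  0.1269] F [ 0.1   0.44 -0.92] w 0.008
F bal [0.17 0.42] q [  4.2  27.6  -6.9   0.1 -55.5 -85.1]
tool F [0.17 0.92 0.42] M [-0.024  0.    -0.111]
world [ 0.6196 -0.1146  0.108 ]
shift cm [-0.    1.89  0.02] rot [ 0.0007 -0.0012 -0.0002]
```

Free of contact; go a little lower, then push along tool -x.

Call:
step_arm:
  moves:
    - [[0, 0, 0, 0, 0.5, 0, 0], [0, 0, 0, 0, 1.0, 0, 0], [0, 0, 0, 0, 1.5, 0, 0], [0, 0, 0, 0, 1.7, 0, 0], [0, 0, 0, 0, 1.8, 0, 0]]

```text
time_s: 14.32
tcp_pos: [0.6196, -0.1149, 0.1089]
ee_rot: [[0.987, -0.001, -0.158], [0.158, -0.001, 0.987], [-0.001, -1.0, -0.001]]
wrist_force: [-0.6, 0.3, -0.6]
gripper_width: 0.009
```

Call:
step_arm:
  moves:
    - [[0, 0, 0, -0.2, 0, 0, 0], [0, 0, 0, -0.4, 0, 0, 0], [0, 0, 0, -0.6, 0, 0, 0], [0, 0, 0, -0.8, 0, 0, 0], [0, 0, 0, -1.0, 0, 0, 0]]

```text
time_s: 14.73
tcp_pos: [0.6098, -0.1165, 0.1098]
ee_rot: [[0.987, 0.001, -0.158], [0.158, -0.001, 0.987], [0.001, -1.0, -0.001]]
wrist_force: [-0.2, 0.2, 0.1]
gripper_width: 0.006
```

Call:
step_arm:
  moves:
    - [[0, 0, 0, -0.2, 0, 0, 0], [0, 0, 0, -0.4, 0, 0, 0], [0, 0, 0, -0.6, 0, 0, 0], [0, 0, 0, -0.8, 0, 0, 0], [0, 0, 0, -1.0, 0, 0, 0]]

```text
time_s: 15.15
tcp_pos: [0.6004, -0.118, 0.1098]
ee_rot: [[0.987, 0.002, -0.158], [0.158, -0.001, 0.987], [0.001, -1.0, -0.001]]
wrist_force: [1.9, -0.3, 1.0]
gripper_width: 0.006
```

```bash
python3 go.py .03 -.125 .108 90
```

```text
t 15.15 loc [ 0.0355 -0.1253  0.1098] F [ 1.88 -0.28  1.01] w 0.006
F bal [ 1.82 -0.57] q [  4.   27.  -10.8   0.1 -52.1 -85. ]
tool F [ 1.82 -1.01 -0.57] M [-0.029  0.009 -0.637]
world [ 0.5949 -0.1186  0.108 ]
shift cm [-0.55  0.18  0.03] rot [ 0.0012 -0.0009  0.0013]
```

Call:
step_arm:
  moves:
    - [[0, 0, 0, -0.2, 0, 0, 0], [0, 0, 0, -0.4, 0, 0, 0], [0, 0, 0, -0.6, 0, 0, 0], [0, 0, 0, -0.8, 0, 0, 0], [0, 0, 0, -1.0, 0, 0, 0]]

```text
time_s: 15.57
tcp_pos: [0.5903, -0.1198, 0.1098]
ee_rot: [[0.987, 0.001, -0.158], [0.158, -0.001, 0.987], [0.001, -1.0, -0.001]]
wrist_force: [1.5, -0.5, 0.6]
gripper_width: 0.006
```

Call:
step_arm:
  moves:
    - [[0, 0, 0, -0.15, 0, 0, 0], [0, 0, 0, -0.3, 0, 0, 0], [0, 0, 0, -0.45, 0, 0, 0], [0, 0, 0, -0.6, 0, 0, 0], [0, 0, 0, -0.7, 0, 0, 0]]

```text
time_s: 15.98
tcp_pos: [0.5832, -0.1207, 0.1096]
ee_rot: [[0.987, 0.0, -0.158], [0.158, -0.001, 0.987], [0.0, -1.0, -0.001]]
wrist_force: [1.3, -0.5, 0.9]
gripper_width: 0.004
```

Call:
step_arm:
  moves:
    - [[0, 0, 0, -0.08, 0, 0, 0], [0, 0, 0, -0.16, 0, 0, 0], [0, 0, 0, -0.24, 0, 0, 0], [0, 0, 0, -0.32, 0, 0, 0], [0, 0, 0, -0.4, 0, 0, 0]]

```text
time_s: 16.4
tcp_pos: [0.5794, -0.1214, 0.1096]
ee_rot: [[0.987, 0.001, -0.158], [0.158, -0.001, 0.987], [0.0, -1.0, -0.001]]
wrist_force: [2.2, -0.9, 0.8]
gripper_width: 0.004
```

```bash
python3 go.py .03 -.125 .108 90;  python3 - <<'E'
from h import *
from station import optics
d={n:optics.capture(n) for n in("scene","wrist")};pickle.dump(d,open("q.pkl","wb"))
crop(d["scene"],220,80,130,110,6,"pics/s_s.png")
E
```

```text
t 16.4 loc [ 0.0142 -0.1252  0.1096] F [ 2.15 -0.89  0.81] w 0.004
F bal [ 1.98 -1.22] q [  3.9  25.4 -13.7   0.1 -50.9 -84.8]
tool F [ 1.99 -0.81 -1.22] M [-0.208  0.042 -0.572]
world [ 0.5949 -0.1186  0.108 ]
shift cm [1.58 0.16 0.02] rot [ 0.001  -0.001   0.0004]
```

View pics/s_s.png

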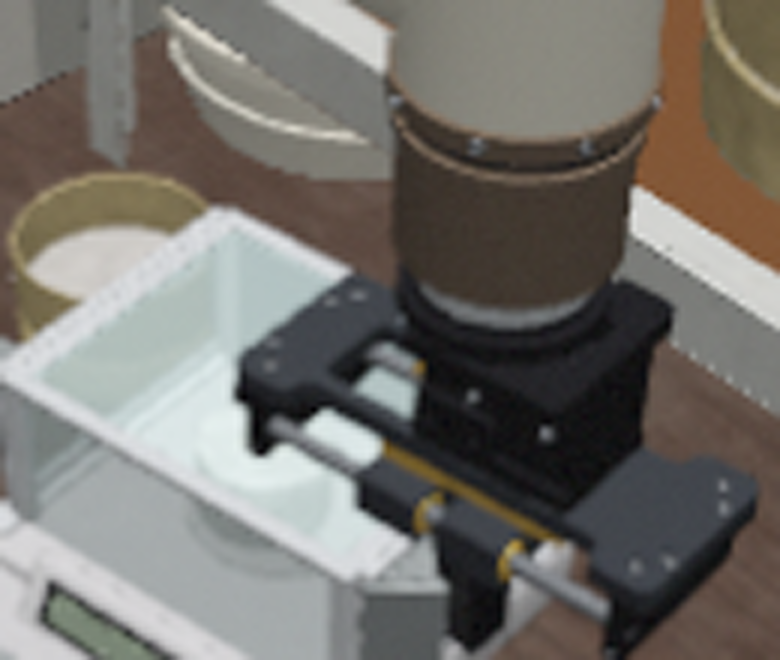

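Call:
step_arm:
  moves:
    - [[0, 0, 0, -0.08, 0, 0, 0], [0, 0, 0, -0.16, 0, 0, 0], [0, 0, 0, -0.24, 0, 0, 0], [0, 0, 0, -0.32, 0, 0, 0], [0, 0, 0, -0.4, 0, 0, 0]]

```text
time_s: 16.92
tcp_pos: [0.5753, -0.122, 0.1095]
ee_rot: [[0.987, 0.0, -0.158], [0.158, -0.001, 0.987], [0.0, -1.0, -0.001]]
wrist_force: [2.3, 0.7, 1.0]
gripper_width: 0.005
```

Call:
step_arm:
  moves:
    - [[0, 0, 0, -0.06, 0, 0, 0], [0, 0, 0, -0.12, 0, 0, 0], [0, 0, 0, -0.18, 0, 0, 0], [0, 0, 0, -0.24, 0, 0, 0], [0, 0, 0, -0.3, 0, 0, 0]]

```text
time_s: 17.33
tcp_pos: [0.5747, -0.1221, 0.1096]
ee_rot: [[0.987, 0.006, -0.158], [0.158, -0.0, 0.987], [0.006, -1.0, -0.001]]
wrist_force: [7.0, -0.0, -3.7]
gripper_width: 0.007
```

Call:
step_arm:
  moves:
    - [[0, 0, 0, -0.06, 0, 0, 0], [0, 0, 0, -0.12, 0, 0, 0], [0, 0, 0, -0.18, 0, 0, 0], [0, 0, 0, -0.24, 0, 0, 0], [0, 0, 0, -0.3, 0, 0, 0]]

```text
time_s: 17.75
tcp_pos: [0.5746, -0.1221, 0.1098]
ee_rot: [[0.987, 0.012, -0.159], [0.159, -0.0, 0.987], [0.012, -1.0, -0.002]]
wrist_force: [12.9, 1.6, -8.2]
gripper_width: 0.008
```

Call:
step_arm:
  moves:
    - [[0, 0, 0, 0.3, 0, 0, 0], [0, 0, 0, 0.8, 0, 0, 0], [0, 0, 0, 1.4, 0, 0, 0], [0, 0, 0, 2.0, 0, -0.2, 0], [0, 0, 0, 2.4, 0, -0.4, 0]]

```text
time_s: 18.17
tcp_pos: [0.5939, -0.1231, 0.1093]
ee_rot: [[0.987, -0.001, -0.158], [0.158, -0.001, 0.987], [-0.001, -1.0, -0.001]]
wrist_force: [0.7, -0.7, 0.2]
gripper_width: 0.006
```

Call:
step_arm:
  moves:
    - [[0, 0, 0, 0, -2, 0, 0], [0, 0, 0, 0, -5, 0, 0], [0, 0, 0, 0, -8, 0, 0], [0, 0, 0, 0, -10.5, 0, 0], [0, 0, 0, 0, -12, 0, 0]]

```text
time_s: 18.58
tcp_pos: [0.5947, -0.1234, 0.2331]
ee_rot: [[0.987, 0.004, -0.158], [0.158, -0.001, 0.987], [0.004, -1.0, -0.002]]
wrist_force: [0.6, -0.2, 1.2]
gripper_width: 0.009
```

```bash
python3 go.py -.1 0 .2 90;  python3 - <<'E'
from h import *
from station import optics
d={n:optics.capture(n) for n in("scene","top","wrist")};pickle.dump(d,open("t.pkl","wb"))
crop(d["wrist"],0,0,512,384,1.5,"pics/t_w.png");crop(d["scene"],180,80,160,130,5,"pics/t_s.png")
E
```

```text
t 18.58 loc [ 0.0291 -0.1297  0.2331] F [ 0.62 -0.21  1.19] w 0.009
F bal [ 0.58 -0.3 ] q [  3.6  20.2  -2.4   0.1 -67.1 -84.5]
tool F [ 0.59 -1.19 -0.31] M [ 0.013 -0.015 -0.225]
world [ 0.4467 -0.0159  0.2   ]
shift cm [-12.93   3.23  12.96] rot [ 0.0022 -0.001   0.0042]
```

View pics/t_w.png

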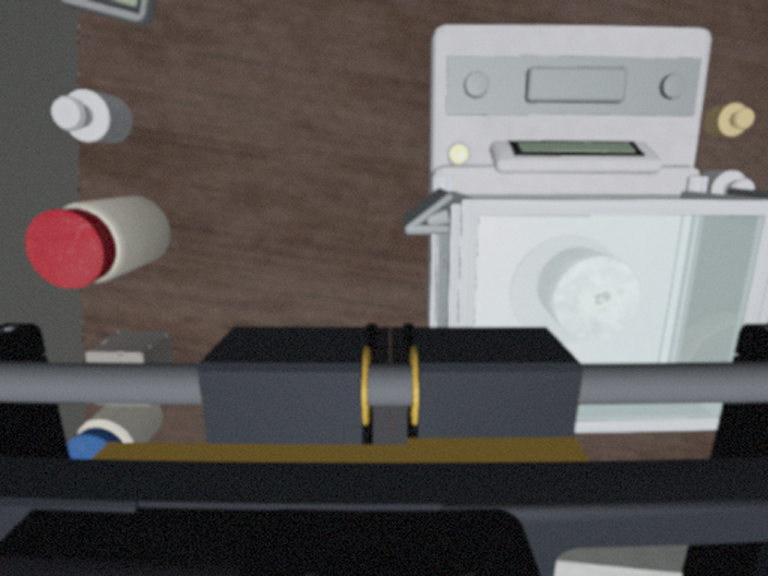

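View pics/t_s.png

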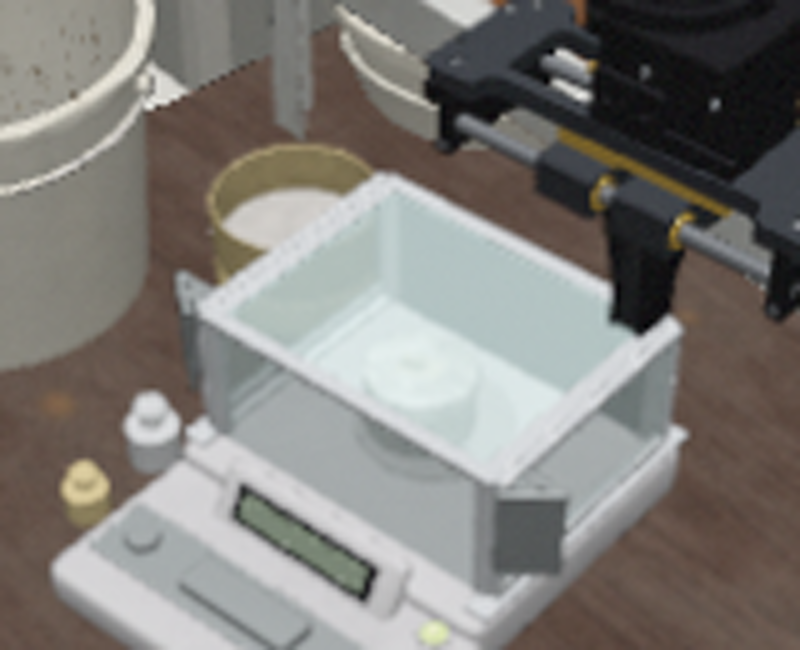

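Call:
step_arm:
  moves:
    - [[0, 0, 0, -2.5, 0, 2.5, 0], [0, 0, 0, -5.2, 0, 5.2, 0], [0, 0, 0, -8, 0, 8, 0], [0, 0, 0, -10.6, 0, 10.6, 0], [0, 0, 0.004, -12.9, 0, 12.9, 0]]

```text
time_s: 19.15
tcp_pos: [0.4428, -0.0157, 0.2273]
ee_rot: [[0.988, -0.008, -0.157], [0.157, -0.002, 0.988], [-0.008, -1.0, -0.001]]
wrist_force: [1.0, 1.5, -0.4]
gripper_width: 0.005
```

Call:
step_arm:
  moves:
    - [[0, 0, 0, 0, 1.5, 0, 0], [0, 0, 0, 0, 4, 0, 0], [0, 0, 0, 0, 6.5, 0, 0], [0, 0, 0, 0, 8.5, 0, 0], [0, 0, 0, 0, 10, 0, 0]]

```text
time_s: 19.57
tcp_pos: [0.4432, -0.0167, 0.1262]
ee_rot: [[0.987, -0.009, -0.158], [0.158, -0.003, 0.988], [-0.01, -1.0, -0.001]]
wrist_force: [-0.2, -0.3, -0.2]
gripper_width: 0.006
```

```bash
python3 go.py -.1 0 .065 90;  python3 - <<'E'
from h import *
from station import optics
d={n:optics.capture(n) for n in("scene","top","wrist")};pickle.dump(d,open("u.pkl","wb"))
crop(d["wrist"],0,0,512,384,1.5,"pics/u_w.png");crop(d["scene"],170,110,130,110,6,"pics/u_s.png")
E
```

```text
t 19.57 loc [-0.1035 -0.0002  0.1262] F [-0.2  -0.34 -0.23] w 0.006
F bal [-0.25 -0.3 ] q [ 18.9  11.5 -32.4  -0.  -46.7 -99.8]
tool F [-0.25  0.23 -0.3 ] M [ 0.031 -0.009 -0.162]
world [ 0.4467 -0.0159  0.065 ]
shift cm [0.41 6.12 0.03] rot [ 0.0011 -0.0017 -0.0096]
```

View pics/u_w.png

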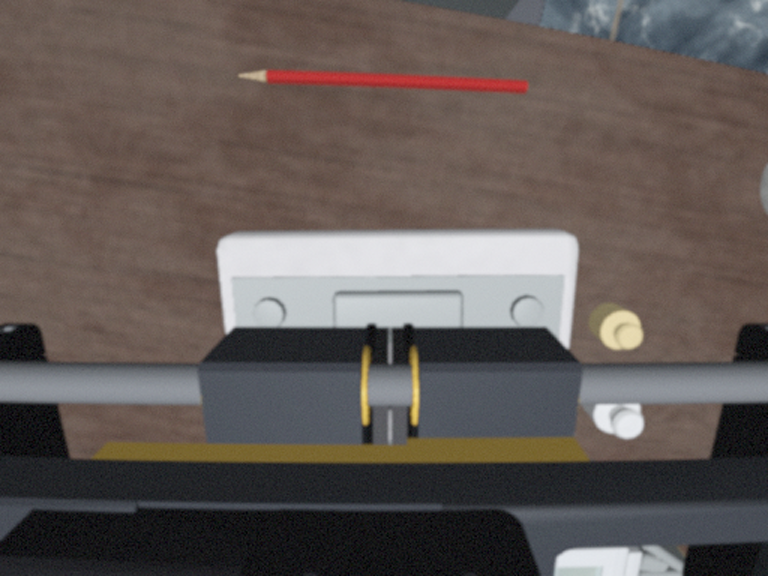

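View pics/u_s.png

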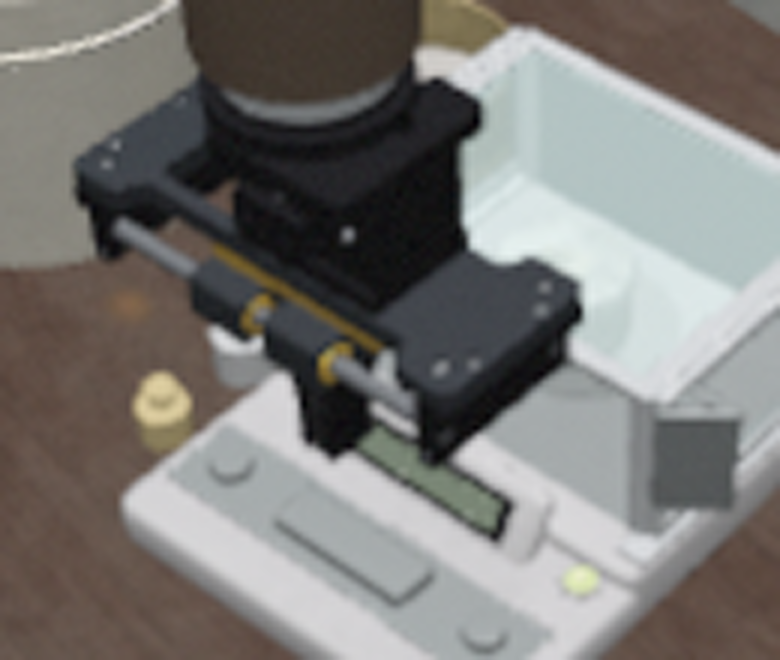

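Call:
step_arm:
  moves:
    - [[0, 0, -0.005, 0.2, 1, 0, 0], [0, 0, -0.01, 0.35, 2.2, 0, 0], [0, 0, -0.01, 0.4, 3.6, 0, 0], [0, 0, -0.01, 0.4, 4.8, 0, 0], [0, 0, -0.01, 0.4, 5.6, 0, 0]]

```text
time_s: 20.13
tcp_pos: [0.4495, -0.0157, 0.0731]
ee_rot: [[0.987, 0.006, -0.158], [0.158, 0.0, 0.987], [0.006, -1.0, -0.001]]
wrist_force: [-1.1, 0.5, 0.4]
gripper_width: 0.007
```

```bash
python3 go.py -.1 0 .057 90;  python3 - <<'E'
from h import *
from station import optics
d={n:optics.capture(n) for n in("scene","wrist")};pickle.dump(d,open("u.pkl","wb"))
crop(d["wrist"],0,0,512,384,1.5,"pics/v_w.png");crop(d["scene"],170,110,130,110,6,"pics/v_s.png")
E
```

```text
t 20.13 loc [-0.0972 -0.0002  0.0731] F [-1.13  0.55  0.39] w 0.007
F bal [-1.02  0.72] q [  18.9   16.5  -35.9    0.2  -37.3 -100. ]
tool F [-1.02 -0.4   0.72] M [ 0.029  0.028 -0.142]
world [ 0.4467 -0.0159  0.057 ]
shift cm [-0.29  1.61  0.02] rot [ 0.001  -0.0013  0.0062]
```

View pics/v_s.png

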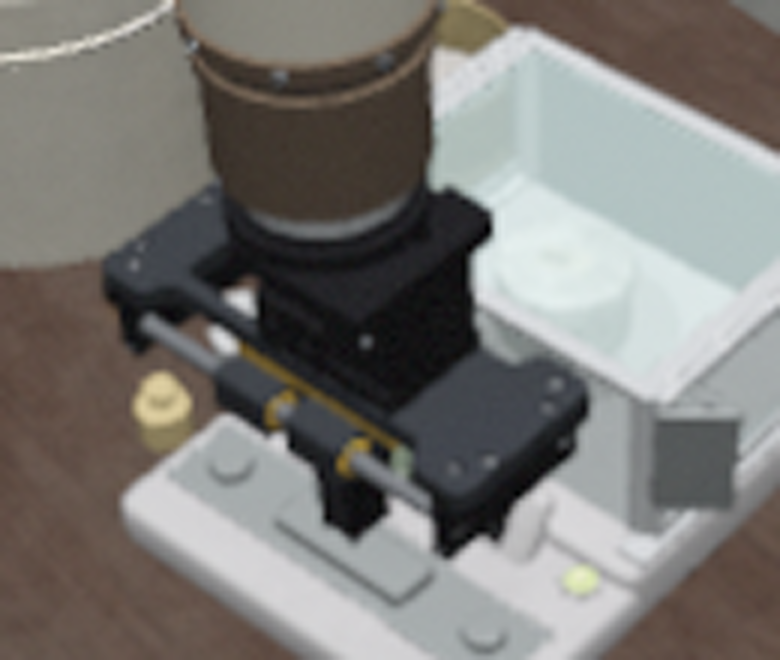

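View pics/v_w.png

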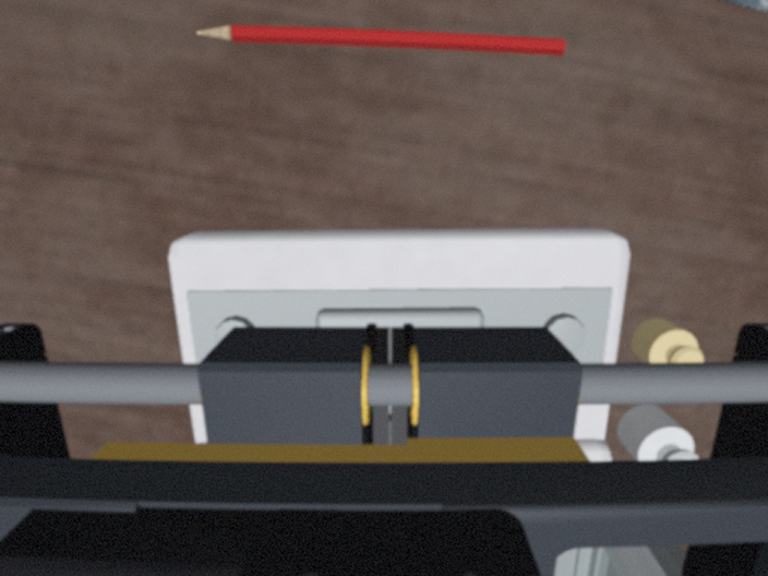

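Call:
step_arm:
  moves:
    - [[0, 0, 0.003, -0.2, 0.2, 0, 0], [0, 0, 0.003, -0.3, 0.5, 0, 0], [0, 0, 0.003, -0.3, 0.8, 0, 0], [0, 0, 0.003, -0.3, 1, 0, 0], [0, 0, 0.003, -0.3, 1, 0, 0]]

```text
time_s: 20.65
tcp_pos: [0.4464, -0.0161, 0.0632]
ee_rot: [[0.987, 0.003, -0.158], [0.158, -0.0, 0.987], [0.003, -1.0, -0.001]]
wrist_force: [-0.1, 0.1, 0.3]
gripper_width: 0.005
```

```bash
python3 go.py -.1 0 .057 90;  python3 - <<'E'
from h import *
from station import optics
d={n:optics.capture(n) for n in("scene","top")};pickle.dump(d,open("u.pkl","wb"))
crop(d["scene"],190,160,80,60,10,"pics/w_s.png")
E
```

```text
t 20.65 loc [-1.003e-01 -1.000e-04  6.320e-02] F [-0.08  0.13  0.31] w 0.005
F bal [-0.06  0.14] q [  19.    17.3  -36.7    0.1  -35.8 -100. ]
tool F [-0.06 -0.31  0.14] M [-0.016 -0.032 -0.17 ]
world [ 0.4467 -0.0159  0.057 ]
shift cm [0.03 0.62 0.01] rot [ 0.001  -0.0011  0.0031]
```

View pics/w_s.png

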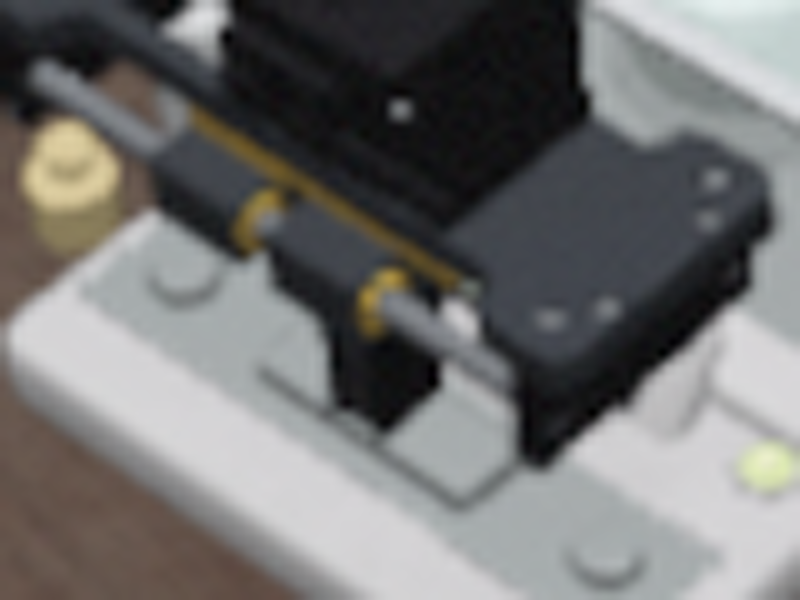

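Call:
step_arm:
  moves:
    - [[0, 0, 0.002, 0.1, 0.1, 0, 0], [0, 0, 0.003, 0.2, 0.2, 0, 0], [0, 0, 0.003, 0.25, 0.3, 0, 0], [0, 0, 0.003, 0.25, 0.4, 0, 0], [0, 0, 0.003, 0.25, 0.5, 0, 0]]

```text
time_s: 21.17
tcp_pos: [0.4491, -0.0157, 0.0582]
ee_rot: [[0.987, 0.0, -0.158], [0.158, -0.001, 0.987], [0.0, -1.0, -0.001]]
wrist_force: [0.1, 0.8, -0.1]
gripper_width: 0.006
```

Call:
step_arm:
  moves:
    - [[0, 0, 0, 0, 0.06, 0, 0], [0, 0, 0, 0, 0.12, 0, 0], [0, 0, 0, 0, 0.18, 0, 0], [0, 0, 0, 0, 0.24, 0, 0], [0, 0, 0, 0, 0.3, 0, 0]]

```text
time_s: 21.58
tcp_pos: [0.4489, -0.0157, 0.0554]
ee_rot: [[0.987, 0.0, -0.158], [0.158, -0.001, 0.987], [0.0, -1.0, -0.001]]
wrist_force: [-1.1, 1.0, 2.6]
gripper_width: 0.01
```

```bash
python3 go.py -.0975 0 .053 90
```

```text
t 21.58 loc [-0.0977 -0.0002  0.0554] F [-1.06  0.96  2.58] w 0.01
F bal [-0.89  1.12] q [ 18.9  18.4 -36.7   0.1 -34.9 -99.9]
tool F [-0.89 -2.58  1.11] M [0.123 0.042 0.12 ]
world [ 0.4491 -0.0155  0.053 ]
shift cm [0.02 0.24 0.02] rot [ 0.001  -0.0011  0.0002]
```

Contact at about the expected height (tip at 44 mm, 2.6 N). Press on.

Call:
step_arm:
  moves:
    - [[0, 0, 0, 0, 0.06, 0, 0], [0, 0, 0, 0, 0.12, 0, 0], [0, 0, 0, 0, 0.18, 0, 0], [0, 0, 0, 0, 0.24, 0, 0], [0, 0, 0, 0, 0.3, 0, 0]]

```text
time_s: 22.0
tcp_pos: [0.449, -0.0157, 0.0531]
ee_rot: [[0.987, 0.0, -0.159], [0.159, -0.001, 0.987], [-0.0, -1.0, -0.001]]
wrist_force: [-5.1, 2.5, 14.7]
gripper_width: 0.004
```

Call:
step_arm:
  moves:
    - [[0, 0, 0, 0, 0.03, 0, 0], [0, 0, 0, 0, 0.06, 0, 0], [0, 0, 0, 0, 0.09, 0, 0], [0, 0, 0, 0, 0.12, 0, 0], [0, 0, 0, 0, 0.12, 0, 0]]

```text
time_s: 22.42
tcp_pos: [0.449, -0.0157, 0.053]
ee_rot: [[0.987, 0.001, -0.159], [0.159, -0.001, 0.987], [0.0, -1.0, -0.001]]
wrist_force: [-6.8, 0.2, 19.4]
gripper_width: -0.002
```

Call:
step_arm:
  moves:
    - [[0, 0, 0, 0, -0.2, 0, 0], [0, 0, 0, 0, -0.5, 0, 0], [0, 0, 0, 0, -1, 0, 0], [0, 0, 0, 0, -2, 0, 0], [0, 0, 0, 0, -3.5, 0, 0]]

```text
time_s: 22.83
tcp_pos: [0.4483, -0.0158, 0.0855]
ee_rot: [[0.987, -0.002, -0.158], [0.158, -0.001, 0.987], [-0.002, -1.0, -0.001]]
wrist_force: [-0.5, 0.0, 0.3]
gripper_width: 0.002
```

Call:
step_arm:
  moves:
    - [[0, 0, 0, 0, -2.5, 0, 0], [0, 0, 0, 0, -5.5, 0, 0], [0, 0, 0, 0, -8.5, 0, 0], [0, 0, 0, 0, -11.5, 0, 0], [0, 0, 0, 0, -13.5, 0, 0]]

```text
time_s: 23.25
tcp_pos: [0.45, -0.0154, 0.2242]
ee_rot: [[0.987, 0.005, -0.158], [0.158, -0.0, 0.987], [0.005, -1.0, -0.001]]
wrist_force: [1.4, 0.2, -0.4]
gripper_width: 0.005
```

Call:
step_arm:
  moves:
    - [[0, 0, 0, -1, 0, -2, 0], [0, 0, 0, -2, 0, -5, 0], [0, 0, 0, -3, 0, -8, 0], [0, 0, 0, -3, 0, -11, 0], [0, 0, 0, -3, 0, -13, 0]]

```text
time_s: 23.67
tcp_pos: [0.4397, -0.1505, 0.2214]
ee_rot: [[0.988, 0.001, -0.157], [0.157, -0.001, 0.988], [0.001, -1.0, -0.001]]
wrist_force: [0.3, -0.0, 0.3]
gripper_width: 0.007
```

```bash
python3 go.py -.0975 0 .053 90;  python3 - <<'E'
from h import *
from station import optics
d={n:optics.capture(n) for n in("scene","top","wrist")};pickle.dump(d,open("x.pkl","wb"))
crop(d["wrist"],0,0,512,384,1.5,"pics/x_w.png");crop(d["scene"],150,90,180,140,4.4,"pics/x_s.png");crop(d["top"],100,100,250,170,3,"pics/x_t.png")
E
```

```text
t 23.67 loc [-0.1283 -0.1318  0.2214] F [ 0.3  -0.04  0.33] w 0.007
F bal [ 0.29 -0.08] q [  1.3   6.8 -22.2   0.1 -60.9 -82.2]
tool F [ 0.29 -0.32 -0.08] M [ 0.036 -0.036 -0.204]
world [ 0.4491 -0.0155  0.053 ]
shift cm [ 3.03 16.83 13.2 ] rot [ 0.0012 -0.002   0.0012]
```

View pics/x_w.png

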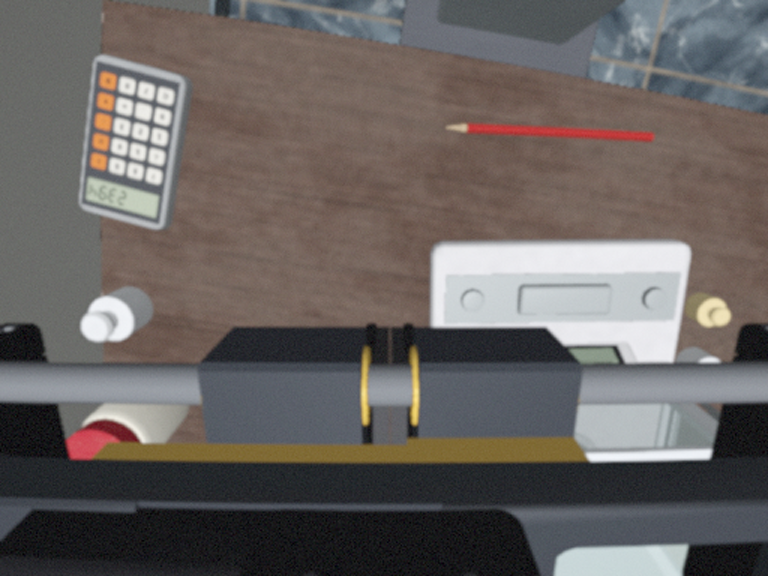

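View pics/x_s.png

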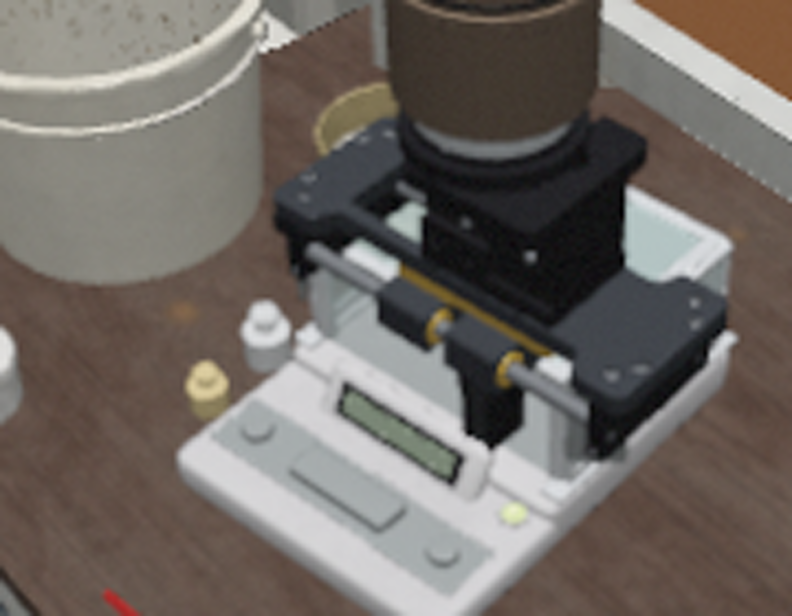

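View pics/x_t.png

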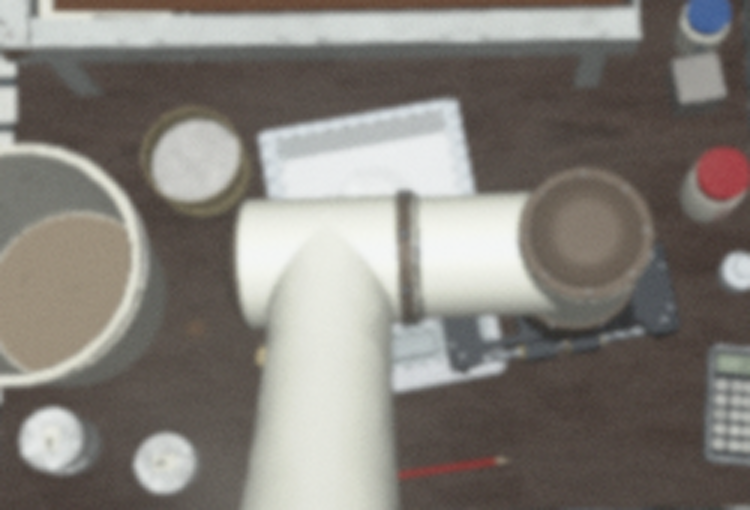

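Call:
step_arm:
  moves:
    - [[0, 0, 0, 0, -1, 0, 0], [0, 0, 0, 0, -2, 0, 0], [0, 0, 0, 0, -2, 0, 0], [0, 0, 0, 0, -2, 0, 0], [0, 0, 0, 0, -2, 0, 0]]

```text
time_s: 24.23
tcp_pos: [0.4395, -0.148, 0.2407]
ee_rot: [[0.987, -0.0, -0.159], [0.159, -0.0, 0.987], [-0.0, -1.0, -0.0]]
wrist_force: [0.1, 0.6, -0.3]
gripper_width: 0.005
```

```bash
python3 - <<'E'
from station import r
s=r.sense();print(s["time_s"],s["wrist_force"],s["joint_velocities"].round(2));print(r.finish_job())
E
```

```text
24.2333 [ 0.05691964  0.5755907  -0.32477026] [-0.2   0.38 -0.21  0.03 -0.02  0.07]
the job is handed in; nothing more can be done
None
```

I pushed both glass doors fully shut, then pressed the tare bar to its stop and let it up. I handed the job in at 24.2 s with the arm clear of everything.

- **Doors:** I pushed each one with the closed fingertips at about 24 mm/s, slowing to 7–10 mm/s before the stop. At the stop the force rose from about 2 N to 13 N with no further travel. The pictures taken after each push show the door's back end flush with the case.
- **Tare bar:** it bottomed with the fingertips at 42 mm, which is the expected fully-down height, at 19 N. The last picture shows it up again.
- **Surroundings:** the tin stayed on the pan and the small keys were not touched. In the last pictures the neighbouring things in view stand where they were.

**One flaw:** on my first descent beside the left door the wrist force rose to 38 N at its last reading. The fingertips were at about 131 mm, roughly the height of the door's top. I never found out what they touched; it was most likely the door's top edge, but my measurements put the fingers about 3 mm clear of it. I withdrew at once and went down again 8 mm further out without contact. The pictures afterwards show nothing moved or tilted.

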